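Square up a maple slip and lay it on the pile in the press

ROBOT

A 6-joint arm with a two-finger parallel gripper is mounted at the origin on the work surface. World frame = base frame: x ahead of the robot, y to its left, z up, the work surface at z = 0. Lengths are in m, angles in rad, forces in N, time in s.
With the tool pointing down it reaches from about 0.4 to 0.925 m from the base axis. Payload 3.4 kg.
Tool frame: the origin (TCP) lies on the centre line of the jaws, within the pads' length; the fingertips stand 8 mm ahead of it and the grasp point (between the pads) lies 11 mm behind it; x points along the fingers, y is the direction in which the jaws open and shut, and the axes are right-handed (so a half turn about x gives the same grasp; the last joint's range is limited). The gripper opens to 85 mm and grips with 20 to 120 N. Pads are 22 mm wide; open, the fingers measure 114 mm over their backs; the gripper's body (76 mm by 85 mm) begins 54 mm behind the grasp point. The pads swing forward as they close: fully open they stand 13 mm farther back than shut.
Start: joints at [1.133, 0.307, 1.506, -0, 1.328, -0.073], TCP at [0.205, 0.537, 0.215] pointing down, gripper open.
Joint ranges: [-3.12, 3.12], [-1.05, 2.28], [0.14, 2.33], [-1.42, 4.57], [0.1, 2.73], [-2.68, 2.68]. Speed limits (rad/s): [2.57, 2.57, 3.14, 3.14, 3.14, 3.14].

INTERFACE

Orientations are given as a rotation vector (axis times angle).
In Python, from rig import state, read_camera, camera_params, sign_off gives the robot as it stands. The module is installed in compiled form; this text tells all that it offers.
- The arm moves only by the tool arm_command, never from a script. Its argument "series" is a list of rows, each an object of numbers: "tx", "ty", "tz": the shift along the tool's x, y, z in mm; "ax", "ay", "az": the turn, a rotation vector about the tool's x, y, z in degrees. In form: [{"tx": .., "ty": .., "tz": .., "ax": .., "ay": .., "az": ..}, ...]. A call has 1 to 8 rows; each row shifts and turns the pose as measured when the row begins, along the tool's axes as they then stand; what a row does not reach is not made up. A row lasts 1/8 s, in which the tool goes at most 62.5 mm and 10.7 degrees, less where a joint would pass 70% of its speed; a pose out of reach is approached as far as the arm can. A call with a gripper value outside its range is refused whole. "hand" is the opening, from 0 (shut) to 1 (fully open), set as the call begins (left out, the last holds). The fingers move at their own pace and stop on an object; "force" is the grip in N (left out, the last holds). Time passes only in rows, so rows that do not move let the fingers close. It gives the time, the measured TCP pose, the force and the opening at its end, in the units of the state.
- state(): the state, without advancing time (a new reading comes with each control period).
- read_camera(name): name is "scene" or "side" or "wrist"; returns the picture (480x640x3 uint8, red, green, blue); there is no depth.
- camera_params(name): a dict with "K" (3x3 intrinsics, pixels), "origin" and "attitude" of the camera in the world. Camera axes: x right, y down, z forward; pixel columns grow to the right and rows downward; lengths in m; the calibration is good to about 2 mm. A picture is of the moment at which its call begins: read the wrist's pose just before it. camera_params takes no time and is no camera call; for the wrist camera it gives the pose at the moment of the call.
- sign_off(): hands the job in, once; it reports no verdict.
The state is a dict: "time_s": time; "joints": joint angles; "dq": joint speeds; "joint_torque": joint torques, N m; "ee_pos": TCP position; "tool_rot": TCP orientation; "force": force on the tool from outside, world axes, zero at the start; "wrist_torque": the same for the moment, N m; "finger_gap": finger opening in m.
Only numpy, scipy, OpenCV 4.12 (cv2) and the standard library are available. Lean on these libraries where they do the work, as an engineer would, in place of code of your own. Each camera call takes 0.05 s, during which the arm holds its last target. There are 200 camera calls.

TASK

Slide the loose maple slip along the stop board, without lifting it, until it lies snug and square against both fences of the corner. Then pick it up and lay it flat and flush, lengthways like the others, on top of the pile of slips under the press head, and let go. Do not shift the pile and do not knock over the bottle, the turned bell or the jar.

Things in the scene. Friction and masses are not known exactly. Their poses are not given: they have to be found in the camera images.
- slip: Loose slip of pale maple, 100 x 46 x 15 mm, about 50 g, lying flat and askew on the stop board, the only slip there. Origin: centre of its underside; x along the 100 mm, y along the 46 mm, z up. It may be gripped across the 46 mm.
- stop_board: Fixed plywood board, 230 (x) x 180 (y) x 12 mm thick, on the table, with two low dark fences that meet at its far left corner; nothing stands above it. Origin: centre of its underside; x roughly away from the robot, y roughly to the robot's left, z up.
- corner (a point): Inner corner of the fences, on the board's top (x +100, y +60, z +12 mm in the board's frame, same axes). Fences are 15 mm thick, 10 mm high above the board. From here the end fence runs 150 mm to -y. The side fence runs to -x in two pieces, 0 to 25 mm and 90 to 210 mm from the corner; the 65 mm gap leaves room for a finger.
- home (a point): Point on the board's top (12 mm above the table; x +50, y +37 mm in the board's frame) where the centre of the slip's underside lies when the slip is snug in the corner, its 100 mm along the board's x, one end on the end fence and one long side on the side fence.
- press: Fixed green arch press. Origin: centre of the underside of its bed; x away from the robot through the arch, y left, z up. Bed 150 (x) x 250 (y) x 18 mm. Posts 34 x 26 mm at y = +-110 mm (194 mm clear between). Crossbeam 56 mm deep in x, 200 to 245 mm high; screw and bar above it to 275 mm. It does not move.
- head (a point): Centre of the underside of the press's fixed pressing plate, 60 (x) x 100 (y) mm, 175 mm above the table, right over the pile. A hand pointing straight down cannot get under it: reach in from the robot's side, holding the level slip with the hand leaning back about 40 degrees from vertical.
- pile_top: Upper of the two maple slips of the pile on the press bed, 100 x 46 x 15 mm, loose, lying exactly on the lower one, lengthways along the press's x. Origin: centre of its underside (33 mm above the table); x along its length. Its top is 48 mm above the table.
- pile_low: Lower slip of the pile, same size, loose on the press bed. Origin: centre of its underside.
- glue: Bystander: yellow glue bottle, 54 mm diameter, 150 mm high, standing beyond the work. Origin: centre of its underside.
- bell: Bystander: turned wooden bell, 68 mm diameter, 84 mm high, standing. Origin: centre of its underside.
- jar: Bystander: amber glass jar, 68 mm diameter, 90 mm high, standing. Origin: centre of its underside.
- sand_block: Bystander: cork block 100 x 50 x 26 mm lying between the stop board and the press. Origin: centre of its underside.
Things that resemble listed ones, but are neither listed nor needed, are in the scene too. Leave any black or purple look-alike of the pile_top alone.

How it is judged:
By the outcome, as a careful person would: the job done as asked, in the order asked, and still so for the second after the job is handed in, with the robot touching nothing.
It also fails if it takes over 72 s, if anything falls off the work surface, if the arm or the gripper's body presses on something with over 40 N, if the wrist force passes 120 N, or if a joint passes its speed limit or range.

## Working session

There is one attempt and no reset: what is moved stays moved. The work goes in short steps, Python scripts to look and compute and a tool call to move; the robot and the scene stay as the last step left them, time stands still between calls to the robot, and variables do not carry over. Pictures are saved under pics/ and viewed, about 8 in all and at most 12, crops included, and the job is handed in when it is done.

Besides the shell and the picture viewer there is one more tool, called as name(argument=value, ...), one argument or row to a line, values as JSON. arm_command: Moves the arm, as the interface text tells. Its arguments: {"type":"object","properties":{"series":{"type":"array","items":{"type":"object","properties":{"tx":{"type":"number"},"ty":{"type":"number"},"tz":{"type":"number"},"ax":{"type":"number"},"ay":{"type":"number"},"az":{"type":"number"}}}},"hand":{"type":"number"},"force":{"type":"number"}},"required":["series"]}

```bash
mkdir -p pics; cat > h.py <<'E'
import numpy as np, cv2
from scipy.spatial.transform import Rotation as R
from rig import state, read_camera, camera_params, sign_off
def snap(n,f):
    p=camera_params(n); im=read_camera(n)[:,:,::-1].copy(); cv2.imwrite('pics/%s.png'%f,im); np.save('pics/%s.npy'%f,p,allow_pickle=True); return im,p
def load(f): return cv2.imread('pics/%s.png'%f), np.load('pics/%s.npy'%f,allow_pickle=True).item()
def rot(a):
    a=np.array(a,float)
    return a if a.shape==(3,3) else (R.from_rotvec(a).as_matrix() if a.size==3 else R.from_quat(a).as_matrix())
def ray(p,uv,z):
    K=np.array(p['K']);M=rot(p['attitude']);o=np.array(p['origin'])
    d=M@np.linalg.inv(K)@np.array([uv[0],uv[1],1.]); return o+d*(z-o[2])/d[2]
def proj(p,X):
    K=np.array(p['K']);M=rot(p['attitude']);o=np.array(p['origin'])
    c=K@(M.T@(np.array(X,float)-o)); return c[:2]/c[2]
E
python3 - <<'E'
from h import *
for n in('scene','side','wrist'):
    im,p=snap(n,n+'0'); print(n,p)
print(state())
a=cv2.imread('pics/scene0.png');b=cv2.imread('pics/side0.png')
E
```

```text
scene {'K': array([[572.95070967,   0.        , 311.80808002],
       [  0.        , 572.95070967, 243.87540705],
       [  0.        ,   0.        ,   1.        ]]), 'origin': array([ 1.12767395, -0.32325288,  0.88507328]), 'attitude': array([-2.1694393 , -1.2106644 ,  0.47798582])}
side {'K': array([[588.38490935,   0.        , 320.60780158],
       [  0.        , 588.38490935, 233.06606276],
       [  0.        ,   0.        ,   1.        ]]), 'origin': array([ 0.2872328 , -0.9016063 ,  0.83026405]), 'attitude': array([-2.18780319,  0.33997337, -0.13995287])}
wrist {'K': array([[371.71195183,   0.        , 323.33650839],
       [  0.        , 371.71195183, 237.06142755],
       [  0.        ,   0.        ,   1.        ]]), 'origin': array([0.14301433, 0.56046348, 0.37345857]), 'attitude': array([2.39842495, 1.65498912, 0.21754684])}
{'time_s': 0.15, 'joints': array([ 1.13349220e+00,  3.07433364e-01,  1.50736593e+00,  7.72711166e-06,
        1.32841515e+00, -7.34815919e-02]), 'dq': array([-0.00206103, -0.00288492, -0.00355706,  0.00102579, -0.00016336,
       -0.00081924]), 'joint_torque': array([ 8.25899151e-04, -4.57970953e+01, -2.52217877e+01, -2.35747329e-04,
        8.50267505e-03, -1.60725108e-05]), 'ee_pos': array([0.20438621, 0.53685082, 0.21387702]), 'tool_rot': array([ 0.28424156,  1.55229841, -0.28671476]), 'force': array([0.00855686, 0.32522413, 0.05501806]), 'wrist_torque': array([0.02287242, 0.0682327 , 0.00184672]), 'finger_gap': 0.08543675995987011}
```

View pics/scene0.png

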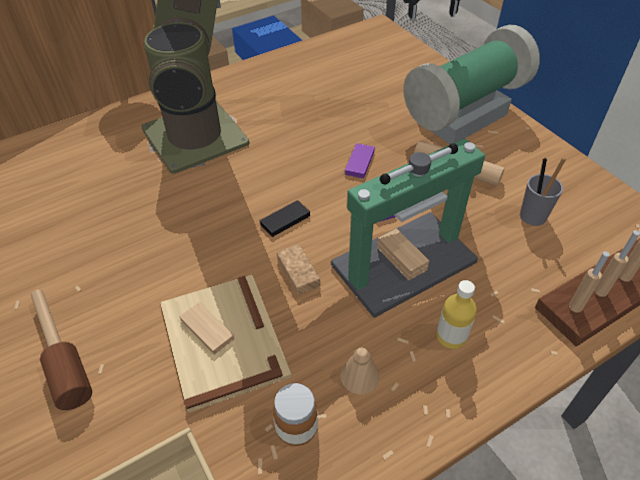

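View pics/side0.png

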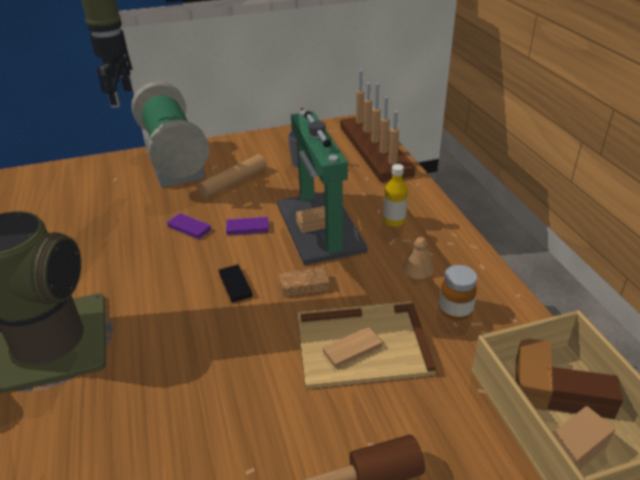

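Scene view: the board's far-left corner is at about (283,370) and the slip at (206,327). The pile under the press is at (403,254), the cork block at (298,270), the bell at (360,370), the jar at (295,413) and the glue at (457,318). The side view agrees. I'll enlarge for accurate readings.

```bash
python3 - <<'E'
from h import *
a,_=load('scene0');b,_=load('side0')
def crop(im,x,y,w,h,k):
    c=cv2.resize(im[y:y+h,x:x+w],None,fx=k,fy=k,interpolation=cv2.INTER_CUBIC)
    for i in range(0,w,20):
        cv2.putText(c,str(x+i),(i*k,8),0,.3,(0,0,255),1);cv2.line(c,(i*k,8),(i*k,14),(0,0,255),1)
    for i in range(0,h,20):
        cv2.putText(c,str(y+i),(0,i*k+4),0,.3,(0,0,255),1);cv2.line(c,(20,i*k),(26,i*k),(0,0,255),1)
    return c
c1=crop(a,155,265,140,150,4)
cv2.imwrite('pics/c1.png',c1)
t=crop(b,290,295,160,100,4); u=crop(a,320,200,160,115,4)
cv2.imwrite('pics/c2.png',np.vstack([t[:380],u[:,:t.shape[1]]])[:840])
cv2.imwrite('pics/c2.png',cv2.resize(np.vstack([crop(b,290,295,160,100,3),crop(a,330,210,160,100,3)]),None,fx=1,fy=1))
E
```

```text
(no output)
```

View pics/c1.png

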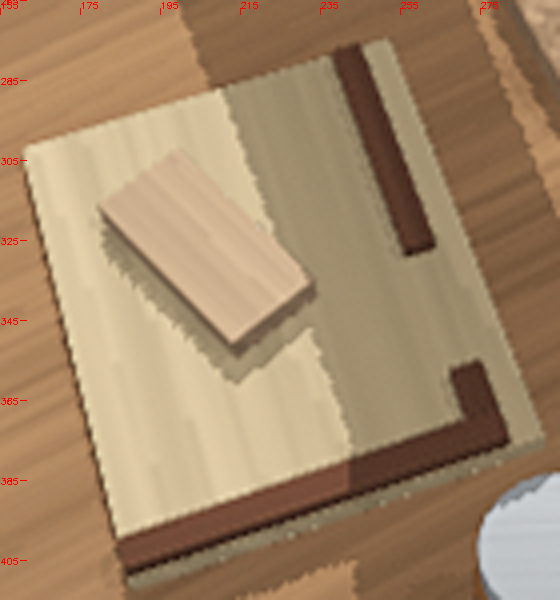

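View pics/c2.png

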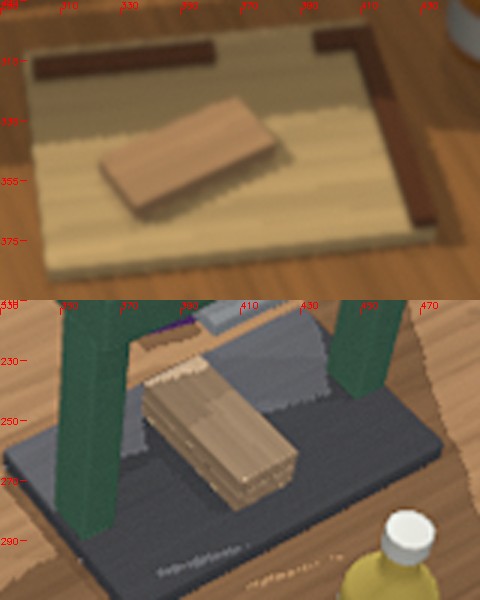

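```bash
cat >> h.py <<'E'
def fit(model,pts):
    """2D rigid fit: returns origin xy, yaw, rms residual"""
    m=np.array(model,float);q=np.array(pts)[:,:2];mc=m.mean(0);qc=q.mean(0)
    H=(m-mc).T@(q-qc);th=np.arctan2(H[0,1]-H[1,0],H[0,0]+H[1,1])
    Rm=np.array([[np.cos(th),-np.sin(th)],[np.sin(th),np.cos(th)]]);o=qc-Rm@mc
    return o,np.degrees(th),np.linalg.norm((Rm@m.T).T+o-q,axis=1)
E
python3 - <<'E'
from h import *
_,p=load('scene0');_,s=load('side0')
def go(name,p,model,px,z): print(name,*[np.round(x,4) for x in fit(model,[ray(p,u,z) for u in px])])
B=[(-.115,-.09),(-.115,.09),(.115,.09),(.115,-.09)]
S=[(-.05,-.023),(-.05,.023),(.05,.023),(.05,-.023)]
c=lambda L:[(155+a/4,265+b/4) for a,b in L]
go('board',p,B,c([(25,148),(388,40),(543,437),(125,577)]),.012)
go('slip',p,S,c([(97,207),(178,150),(315,283),(235,345)]),.027)
c=lambda L:[(330+a/3,210+(b-300)/3) for a,b in L]
go('pile',p,S,c([(142,387),(207,357),(298,455),(237,483)]),.048)
print('bed',[np.round(ray(p,u,.018),4) for u in [(331.7,262.7),(477.7,256.7),(376,306)]])
c=lambda L:[(290+a/3,295+b/3) for a,b in L]
go('boardS',s,B,c([(47,270),(24,50),(368,25),(435,230)]),.012)
go('slipS',s,S,c([(143,207),(99,165),(238,97),(275,140)]),.027)
for n,u,z in [('jar',(295,397),.09),('bell',(361,353),.084),('glue',(466,288),.15),('cork',(298,262),.026)]: print(n,ray(p,u,z))
E
```

```text
board [ 0.5696 -0.1911] -11.004 [0.002  0.0021 0.0009 0.0018]
slip [ 0.5449 -0.2087] 12.9067 [0.0006 0.0007 0.0009 0.0011]
pile [0.6015 0.1814] -0.1363 [0.0034 0.0033 0.0007 0.003 ]
bed [array([0.535 , 0.0616, 0.018 ]), array([0.6741, 0.3111, 0.018 ]), array([0.6642, 0.0752, 0.018 ])]
boardS [ 0.5676 -0.1915] -11.4254 [0.0012 0.0011 0.003  0.0023]
slipS [ 0.542  -0.2103] 15.2099 [0.0033 0.0027 0.0026 0.0025]
jar [ 0.77310293 -0.15598809  0.09      ]
bell [ 0.76068026 -0.02783668  0.084     ]
glue [0.78203295 0.15518513 0.15      ]
cork [0.50425071 0.00373204 0.026     ]
```

```bash
cat >> h.py <<'E'
def tgt(psi,lean,sgn=1):
    a,l=np.radians([psi,lean]);x=np.array([np.sin(l)*np.cos(a),np.sin(l)*np.sin(a),-np.cos(l)])
    y=sgn*np.array([-np.sin(a),np.cos(a),0]);return np.stack([x,y,np.cross(x,y)],1)
def delta(pos,M,s=None):
    s=s or state();T=rot(s['tool_rot']);v=R.from_matrix(T.T@M).as_rotvec(degrees=True)
    return np.round(T.T@(np.array(pos)-s['ee_pos'])*1000,1),np.round(v,2)
E
python3 - <<'E'
from h import *
s=state();T=rot(s['tool_rot']);print(T.round(3))
p=camera_params('wrist');print('cam in tool',T.T@(p['origin']-s['ee_pos']),(T.T@rot(p['attitude'])).round(2))
for g in(1,-1):
  d=delta([.54,-.2,.12],tgt(14,40,g));print(g,d,np.linalg.norm(d[1]))
E
```

```text
[[-0.001  0.356  0.935]
 [-0.001  0.935 -0.356]
 [-1.    -0.002 -0.   ]]
cam in tool [-1.59686120e-01  2.92723303e-05 -6.57730162e-02] [[ 0.   -0.26  0.97]
 [ 1.    0.   -0.  ]
 [-0.    0.97  0.26]]
1 (array([  94.7, -569. ,  575.9]), array([-33.37, -38.77,  12.24])) 52.597408681416994
-1 (array([  94.7, -569. ,  575.9]), array([137.64,  15.83,  50.15])) 147.3444298234582
```

```bash
cat >> h.py <<'E'
def path(pos,M,n,s=None):
    s=s or state();T=rot(s['tool_rot']);d=(np.array(pos)-s['ee_pos'])*1000/n;v=R.from_matrix(T.T@M).as_rotvec(degrees=True)/n
    print('dist',np.linalg.norm(d*n).round(1),'turn',v.round(2))
    for i in range(n):
        t=T.T@d;print('{"tx":%.0f,"ty":%.0f,"tz":%.0f,"ax":%.1f,"ay":%.1f,"az":%.1f}'%(*t,*v));T=T@R.from_rotvec(v,degrees=True).as_matrix()
E
python3 - <<'E'
from h import *
path([.45,.18,.2],tgt(0,0),8)
E
```

```text
dist 433.4 turn [-2.61 -0.    0.01]
{"tx":2,"ty":-31,"tz":45,"ax":-2.6,"ay":-0.0,"az":0.0}
{"tx":2,"ty":-33,"tz":43,"ax":-2.6,"ay":-0.0,"az":0.0}
{"tx":2,"ty":-35,"tz":42,"ax":-2.6,"ay":-0.0,"az":0.0}
{"tx":2,"ty":-37,"tz":40,"ax":-2.6,"ay":-0.0,"az":0.0}
{"tx":2,"ty":-38,"tz":38,"ax":-2.6,"ay":-0.0,"az":0.0}
{"tx":2,"ty":-40,"tz":36,"ax":-2.6,"ay":-0.0,"az":0.0}
{"tx":2,"ty":-42,"tz":35,"ax":-2.6,"ay":-0.0,"az":0.0}
{"tx":2,"ty":-43,"tz":33,"ax":-2.6,"ay":-0.0,"az":0.0}
```

arm_command(
  series=[
    {"tx": 2, "ty": -31, "tz": 45, "ax": -2.6},
    {"tx": 2, "ty": -33, "tz": 43, "ax": -2.6},
    {"tx": 2, "ty": -35, "tz": 42, "ax": -2.6},
    {"tx": 2, "ty": -37, "tz": 40, "ax": -2.6},
    {"tx": 2, "ty": -38, "tz": 38, "ax": -2.6},
    {"tx": 2, "ty": -40, "tz": 36, "ax": -2.6},
    {"tx": 2, "ty": -42, "tz": 35, "ax": -2.6},
    {"tx": 2, "ty": -43, "tz": 33, "ax": -2.6},
  ],
)

```text
invalid input at $.series[0]: expected keys tx, ty, tz, ax, ay, az
```

arm_command(
  series=[
    {"tx": 0},
    {"tx": 0},
  ],
)

```text
invalid input at $.series[0]: expected keys tx, ty, tz, ax, ay, az
```

```bash
python3 - <<'E'
from h import *
s=state();print(s['ee_pos'],s['time_s'])
im,p=snap('wrist','w1');print(p['origin'])
path([.48,-.19,.17],tgt(-5,0),8)
E
```

```text
[0.20438621 0.53685082 0.21387702] 0.15
[0.14303969 0.56051767 0.37357121]
dist 778.7 turn [-1.98 -0.    0.01]
{"tx":6,"ty":-73,"tz":65,"ax":-2.0,"ay":-0.0,"az":0.0}
{"tx":6,"ty":-75,"tz":62,"ax":-2.0,"ay":-0.0,"az":0.0}
{"tx":6,"ty":-77,"tz":59,"ax":-2.0,"ay":-0.0,"az":0.0}
{"tx":6,"ty":-79,"tz":57,"ax":-2.0,"ay":-0.0,"az":0.0}
{"tx":6,"ty":-81,"tz":54,"ax":-2.0,"ay":-0.0,"az":0.0}
{"tx":6,"ty":-83,"tz":51,"ax":-2.0,"ay":-0.0,"az":0.0}
{"tx":6,"ty":-84,"tz":48,"ax":-2.0,"ay":-0.0,"az":0.0}
{"tx":6,"ty":-86,"tz":45,"ax":-2.0,"ay":-0.0,"az":0.0}
```

View pics/w1.png

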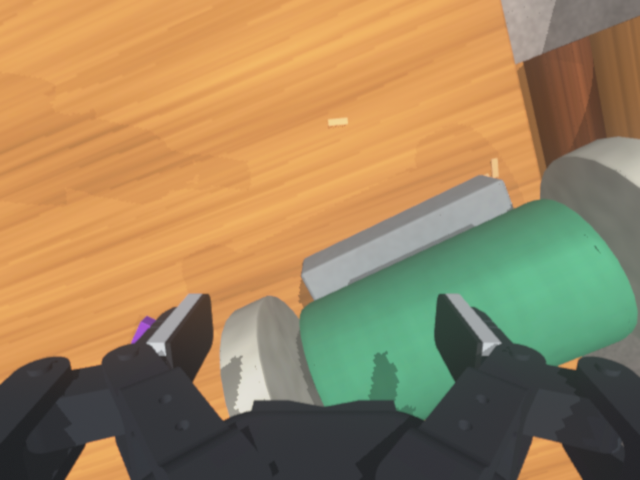

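The call was refused because every key is required. The wrist view shows the fingers above a green grinder drum, with its wheel at (260,370), so I'll rise first.

arm_command(
  series=[
    {"tx": -50, "ty": 0, "tz": 0, "ax": 0, "ay": 0, "az": 0},
    {"tx": -40, "ty": -21, "tz": 35, "ax": -3, "ay": 0, "az": 0},
    {"tx": 0, "ty": -35, "tz": 42, "ax": -3, "ay": 0, "az": 0},
    {"tx": 0, "ty": -37, "tz": 40, "ax": -3, "ay": 0, "az": 0},
    {"tx": 0, "ty": -38, "tz": 38, "ax": -3, "ay": 0, "az": 0},
    {"tx": 15, "ty": -40, "tz": 36, "ax": -3, "ay": 0, "az": 0},
    {"tx": 35, "ty": -42, "tz": 35, "ax": -3, "ay": 0, "az": 0},
    {"tx": 45, "ty": -43, "tz": 33, "ax": -3, "ay": 0, "az": 0},
  ],
)

```text
time_s: 1.2
ee_pos: [0.4123, 0.238, 0.22]
tool_rot: [-0.016, 1.561, 0.02]
force: [1.1, -0.2, -0.4]
finger_gap: 0.0856
```

arm_command(
  series=[
    {"tx": 0, "ty": 0, "tz": 0, "ax": 0, "ay": 0, "az": 0},
  ],
)

```text
time_s: 1.32
ee_pos: [0.4115, 0.2344, 0.217]
tool_rot: [-0.015, 1.566, 0.013]
force: [0.3, -0.5, 0.2]
finger_gap: 0.0857
```

```bash
python3 - <<'E'
from h import *
s=state();print(s['ee_pos'],s['time_s'],rot(s['tool_rot']).round(3))
path([.45,.18,.2],tgt(0,0),3)
E
```

```text
[0.41146435 0.23439018 0.21702837] 1.325 [[ 0.004 -0.018  1.   ]
 [-0.001  1.     0.018]
 [-1.    -0.001  0.004]]
dist 68.8 turn [0.35 0.08 0.02]
{"tx":6,"ty":-18,"tz":12,"ax":0.3,"ay":0.1,"az":0.0}
{"tx":6,"ty":-18,"tz":13,"ax":0.3,"ay":0.1,"az":0.0}
{"tx":6,"ty":-18,"tz":13,"ax":0.3,"ay":0.1,"az":0.0}
```

arm_command(
  series=[
    {"tx": 8, "ty": -27, "tz": 15, "ax": 0.5, "ay": 0, "az": 0},
    {"tx": 8, "ty": -27, "tz": 15, "ax": 0.5, "ay": 0, "az": 0},
    {"tx": 0, "ty": 0, "tz": 0, "ax": 0, "ay": 0, "az": 0},
  ],
)

```text
time_s: 1.7
ee_pos: [0.4432, 0.1819, 0.2023]
tool_rot: [0.002, 1.565, 0.001]
force: [-0.2, 0.4, -0.2]
finger_gap: 0.0853
```

```bash
python3 - <<'E'
from h import *
s=state();print(s['ee_pos'],s['time_s'])
im,p=snap('wrist','w2');print(p['origin'])
cv2.imwrite('pics/w2c.png',cv2.resize(im[0:330,140:500],None,fx=1.8,fy=1.8,interpolation=cv2.INTER_CUBIC))
path([.48,-.17,.2],tgt(-5,0),7)
E
```

```text
[0.44323747 0.18186156 0.20230619] 1.7
[0.37659257 0.18148675 0.36161677]
dist 354.7 turn [ 0.71  0.04 -0.02]
{"tx":0,"ty":-50,"tz":5,"ax":0.7,"ay":0.0,"az":-0.0}
{"tx":0,"ty":-50,"tz":6,"ax":0.7,"ay":0.0,"az":-0.0}
{"tx":0,"ty":-50,"tz":7,"ax":0.7,"ay":0.0,"az":-0.0}
{"tx":0,"ty":-50,"tz":7,"ax":0.7,"ay":0.0,"az":-0.0}
{"tx":0,"ty":-50,"tz":8,"ax":0.7,"ay":0.0,"az":-0.0}
{"tx":0,"ty":-50,"tz":8,"ax":0.7,"ay":0.0,"az":-0.0}
{"tx":0,"ty":-50,"tz":9,"ax":0.7,"ay":0.0,"az":-0.0}
```

View pics/w2.png

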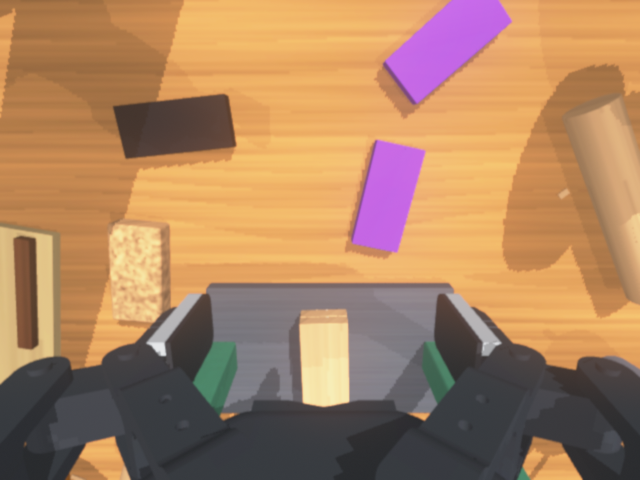

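Picture 6 shows the press from above. The pile top's near end runs from (302,320) to (347,320), its sides run down to about (302,404) and (349,404), and the bed's near edge runs from (210,288) to (452,288).

arm_command(
  series=[
    {"tx": 0, "ty": -60, "tz": 6, "ax": 0.8, "ay": 0, "az": 0},
    {"tx": 0, "ty": -60, "tz": 7, "ax": 0.8, "ay": 0, "az": 0},
    {"tx": 0, "ty": -60, "tz": 8, "ax": 0.8, "ay": 0, "az": 0},
    {"tx": 0, "ty": -60, "tz": 8, "ax": 0.8, "ay": 0, "az": 0},
    {"tx": 0, "ty": -60, "tz": 8, "ax": 0.8, "ay": 0, "az": 0},
    {"tx": 0, "ty": -55, "tz": 8, "ax": 0.8, "ay": 0, "az": 0},
    {"tx": 0, "ty": 0, "tz": 0, "ax": 0, "ay": 0, "az": 0},
  ],
)

```text
time_s: 2.62
ee_pos: [0.4848, -0.1706, 0.2079]
tool_rot: [0.062, 1.549, -0.049]
force: [-0.5, 0.4, 0.0]
finger_gap: 0.0854
```

```bash
python3 - <<'E'
from h import *
s=state();print(s['ee_pos'],s['time_s'])
im,p=snap('wrist','w3')
a,q=load('w2')
c=cv2.resize(a[270:410,190:470],None,fx=2.8,fy=2.8,interpolation=cv2.INTER_CUBIC)
for i in range(0,280,20): cv2.putText(c,str(190+i),(int(i*2.8),8),0,.3,(0,0,255),1)
for i in range(0,140,10): cv2.putText(c,str(270+i),(0,int(i*2.8)+4),0,.3,(0,0,255),1)
b=cv2.resize(im[40:400,:],None,fx=1.2,fy=1.2,interpolation=cv2.INTER_CUBIC)[:,:]
cv2.imwrite('pics/w2c.png',c);cv2.imwrite('pics/w3c.png',im)
print(c.shape)
E
```

```text
[ 0.48479528 -0.17060725  0.20789886] 2.625
(392, 784, 3)
```

View pics/w3c.png

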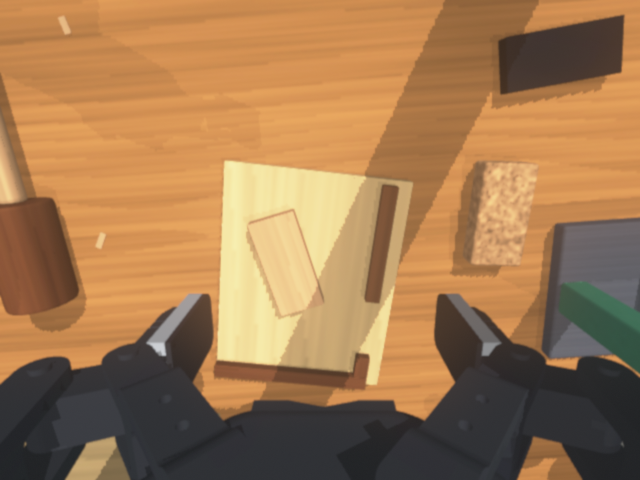

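View pics/w2c.png

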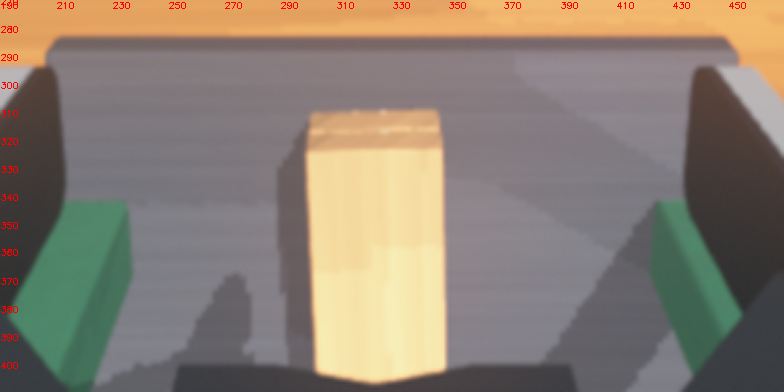

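```bash
python3 - <<'E'
from h import *
_,p=load('w2');_,q=load('w3')
r=lambda p,L,z:[ray(p,u,z)[:2] for u in L]
P=r(p,[(299.6,323.9),(347.9,322.9),(302.9,402.9),(349.3,402.9)],.048)
print('pile',np.round(P,4)); mid0=(P[0]+P[1])/2;mid1=(P[2]+P[3])/2;d=mid1-mid0;print('axis yaw',np.degrees(np.arctan2(d[1],d[0])),'end edge yaw',np.degrees(np.arctan2(*(P[0]-P[1])[::1]))) 
print('centre',mid0+.05*d/np.linalg.norm(d))
b=r(p,[(206.4,288.6),(454.3,288.6)],.018);print('bed',np.round(b,4))
S=[(-.05,-.023),(-.05,.023),(.05,.023),(.05,-.023)]
print('slip',*fit(S,r(q,[(249,224),(293,210),(323,302),(280,317)],.027)))
print('board',*fit([(-.115,-.09),(-.115,.09),(.115,.09)],r(q,[(224,161),(413,182),(377,384)],.012)))
# fence tops in board frame: long piece from corner -90..-210 => x 10..-110, y 60..75 ; end fence
F=[(-.11,.06),(-.11,.075),(.01,.075),(.01,.06),(.1,.06),(.075,.06)]
print('fence',*fit(F,r(q,[(382,184),(398,186),(380,302),(366,300),(353,373),(356,354)],.022)))
E
```

```text
pile [[0.5479 0.1596]
 [0.5469 0.2048]
 [0.6354 0.1613]
 [0.6355 0.2077]]
axis yaw 1.5333242441025479 end edge yaw 178.73557825681138
centre [0.59734546 0.18350584]
bed [[0.5251 0.0652]
 [0.5253 0.3125]]
slip [ 0.54098248 -0.20886893] 12.285878432240128 [0.00188832 0.00066859 0.00210248 0.00171393]
board [ 0.56781575 -0.19132089] -10.301414568029983 [0.00058799 0.0006402  0.00108486]
fence [ 0.56570506 -0.19137521] -10.255099402646556 [0.00166317 0.00187227 0.00107491 0.00126404 0.00276342 0.00151713]
```

Picture 7 (w3) has the slip's top corners at (249,224), (293,210), (323,302) and (280,317), with the fence's inner corner at (353,373). Picture 8 has the pile's near top edge from (299.6,323.9) to (347.9,322.9). The cameras agree to 2–4 mm, so I'll approach the slip with the hand leaning.

```bash
python3 - <<'E'
from h import *
path([.5255,-.213,.08],tgt(13,40),7)
E
```

```text
dist 141.5 turn [-2.35 -5.5   0.78]
{"tx":18,"ty":-6,"tz":6,"ax":-2.3,"ay":-5.5,"az":0.8}
{"tx":19,"ty":-7,"tz":4,"ax":-2.3,"ay":-5.5,"az":0.8}
{"tx":19,"ty":-7,"tz":2,"ax":-2.3,"ay":-5.5,"az":0.8}
{"tx":19,"ty":-7,"tz":-0,"ax":-2.3,"ay":-5.5,"az":0.8}
{"tx":19,"ty":-7,"tz":-2,"ax":-2.3,"ay":-5.5,"az":0.8}
{"tx":18,"ty":-8,"tz":-4,"ax":-2.3,"ay":-5.5,"az":0.8}
{"tx":18,"ty":-8,"tz":-6,"ax":-2.3,"ay":-5.5,"az":0.8}
```

arm_command(
  series=[
    {"tx": 18, "ty": -6, "tz": 6, "ax": -2.3, "ay": -5.5, "az": 0.8},
    {"tx": 19, "ty": -7, "tz": 4, "ax": -2.3, "ay": -5.5, "az": 0.8},
    {"tx": 19, "ty": -7, "tz": 2, "ax": -2.3, "ay": -5.5, "az": 0.8},
    {"tx": 19, "ty": -7, "tz": 0, "ax": -2.3, "ay": -5.5, "az": 0.8},
    {"tx": 19, "ty": -7, "tz": -2, "ax": -2.3, "ay": -5.5, "az": 0.8},
    {"tx": 18, "ty": -8, "tz": -4, "ax": -2.3, "ay": -5.5, "az": 0.8},
    {"tx": 18, "ty": -8, "tz": -6, "ax": -2.3, "ay": -5.5, "az": 0.8},
    {"tx": 0, "ty": 0, "tz": 0, "ax": 0, "ay": 0, "az": 0},
  ],
  hand=0.8,
)

```text
time_s: 3.68
ee_pos: [0.5795, -0.1403, 0.1498]
tool_rot: [-0.098, 1.027, 0.114]
force: [0.2, 0.1, 0.1]
finger_gap: 0.0685
```

```bash
python3 - <<'E'
from h import *
s=state();print(s['ee_pos'],s['finger_gap'])
path([.5255,-.213,.036],tgt(13,40),4)
E
```

```text
[ 0.57951077 -0.14033922  0.14981617] 0.06847477292908817
dist 145.4 turn [-0.77 -2.28  1.04]
{"tx":17,"ty":-15,"tz":-29,"ax":-0.8,"ay":-2.3,"az":1.0}
{"tx":15,"ty":-15,"tz":-29,"ax":-0.8,"ay":-2.3,"az":1.0}
{"tx":14,"ty":-15,"tz":-30,"ax":-0.8,"ay":-2.3,"az":1.0}
{"tx":12,"ty":-15,"tz":-31,"ax":-0.8,"ay":-2.3,"az":1.0}
```

arm_command(
  series=[
    {"tx": 0, "ty": 0, "tz": 0, "ax": -3.1, "ay": -9.2, "az": 4.2},
    {"tx": 0, "ty": 0, "tz": 0, "ax": 0, "ay": 0, "az": 0},
  ],
)

```text
time_s: 3.92
ee_pos: [0.6012, -0.106, 0.1892]
tool_rot: [-0.099, 0.962, 0.154]
force: [-0.3, -0.6, -0.1]
finger_gap: 0.0687
```

```bash
python3 - <<'E'
from h import *
s=state();print(s['ee_pos'],s['finger_gap'],s['dq'])
path([.5255,-.213,.06],tgt(13,40),3)
E
```

```text
[ 0.60121313 -0.10598056  0.18916322] 0.06866005678817619 [-0.00522571  0.03239049  0.05327684 -0.03451334  0.00557004  0.00562195]
dist 184.0 turn [-0.6  -1.78  0.84]
{"tx":18,"ty":-30,"tz":-50,"ax":-0.6,"ay":-1.8,"az":0.8}
{"tx":16,"ty":-30,"tz":-51,"ax":-0.6,"ay":-1.8,"az":0.8}
{"tx":14,"ty":-29,"tz":-52,"ax":-0.6,"ay":-1.8,"az":0.8}
```

```bash
python3 - <<'E'
from h import *
s=state();print(s['ee_pos'],s['joints'].round(3));print(rot(s['tool_rot']).round(3))
E
```

```text
[ 0.60121313 -0.10598056  0.18916322] [-0.453  0.182  1.97   0.645  0.569 -2.681]
[[ 0.563 -0.174  0.808]
 [ 0.087  0.985  0.152]
 [-0.822 -0.016  0.569]]
```

arm_command(
  series=[
    {"tx": 0, "ty": 0, "tz": 0, "ax": 0, "ay": 0, "az": 0},
  ],
)

```text
time_s: 4.05
ee_pos: [0.6003, -0.1048, 0.1887]
tool_rot: [-0.099, 0.963, 0.156]
force: [-0.5, -0.2, -0.3]
finger_gap: 0.0684
```

arm_command(
  series=[
    {"tx": 20, "ty": 0, "tz": 0, "ax": 0, "ay": 0, "az": 0},
  ],
)

```text
time_s: 4.18
ee_pos: [0.6125, -0.1023, 0.1742]
tool_rot: [-0.1, 0.966, 0.152]
force: [-0.0, -0.2, -0.1]
finger_gap: 0.0682
```

```bash
python3 - <<'E'
from h import *
s=state();print(s['ee_pos'],s['joints'].round(3));print(rot(s['tool_rot']).round(3))
E
```

```text
[ 0.6125185  -0.10225738  0.17415839] [-0.43   0.216  1.97   0.658  0.53  -2.683]
[[ 0.559 -0.173  0.811]
 [ 0.084  0.985  0.152]
 [-0.825 -0.017  0.565]]
```

Joint 6 sits at its range end, because this lean at yaw 13° needs too much wrist roll. I'll do the slide with a vertical hand and lean only at home, where the heading matches the arm.

```bash
python3 - <<'E'
from h import *
path([.54,-.19,.15],tgt(13,0),7)
E
```

```text
dist 116.4 turn [-0.38  4.91  0.27]
{"tx":-4,"ty":-10,"tz":-12,"ax":-0.4,"ay":4.9,"az":0.3}
{"tx":-3,"ty":-10,"tz":-13,"ax":-0.4,"ay":4.9,"az":0.3}
{"tx":-2,"ty":-10,"tz":-13,"ax":-0.4,"ay":4.9,"az":0.3}
{"tx":-1,"ty":-10,"tz":-13,"ax":-0.4,"ay":4.9,"az":0.3}
{"tx":0,"ty":-10,"tz":-13,"ax":-0.4,"ay":4.9,"az":0.3}
{"tx":1,"ty":-10,"tz":-13,"ax":-0.4,"ay":4.9,"az":0.3}
{"tx":2,"ty":-10,"tz":-13,"ax":-0.4,"ay":4.9,"az":0.3}
```

arm_command(
  series=[
    {"tx": -4, "ty": -10, "tz": -12, "ax": 0.2, "ay": 5, "az": 0.3},
    {"tx": -3, "ty": -10, "tz": -13, "ax": 0, "ay": 5, "az": 0.3},
    {"tx": -2, "ty": -10, "tz": -13, "ax": 0, "ay": 5, "az": 0.3},
    {"tx": -1, "ty": -10, "tz": -13, "ax": 0, "ay": 5, "az": 0.3},
    {"tx": 0, "ty": -10, "tz": -13, "ax": 0, "ay": 5, "az": 0.3},
    {"tx": 1, "ty": -10, "tz": -13, "ax": 0, "ay": 5, "az": 0.3},
    {"tx": 2, "ty": -10, "tz": -13, "ax": 0, "ay": 5, "az": 0.3},
    {"tx": 0, "ty": 0, "tz": 0, "ax": 0, "ay": 0, "az": 0},
  ],
)

```text
time_s: 5.18
ee_pos: [0.5328, -0.1875, 0.133]
tool_rot: [-0.117, 1.619, 0.164]
force: [0.0, 0.3, -0.0]
finger_gap: 0.0679
```

```bash
python3 - <<'E'
from h import *
s=state();print(s['ee_pos'],s['joints'].round(3));print(rot(s['tool_rot']).round(3))
path([.537,-.2105,.06],tgt(13,0),4)
E
```

```text
[ 0.53284127 -0.1874951   0.13296563] [-4.140e-01  3.970e-01  1.590e+00  1.000e-03  1.215e+00 -2.163e+00]
[[-0.055 -0.176  0.983]
 [ 0.025  0.984  0.178]
 [-0.998  0.034 -0.05 ]]
dist 76.6 turn [-0.7  -0.7  -0.51]
{"tx":18,"ty":-6,"tz":1,"ax":-0.7,"ay":-0.7,"az":-0.5}
{"tx":18,"ty":-6,"tz":1,"ax":-0.7,"ay":-0.7,"az":-0.5}
{"tx":18,"ty":-6,"tz":0,"ax":-0.7,"ay":-0.7,"az":-0.5}
{"tx":18,"ty":-6,"tz":0,"ax":-0.7,"ay":-0.7,"az":-0.5}
```

arm_command(
  series=[
    {"tx": 18, "ty": -6, "tz": 1, "ax": -0.7, "ay": -0.7, "az": -0.5},
    {"tx": 18, "ty": -6, "tz": 1, "ax": -0.7, "ay": -0.7, "az": -0.5},
    {"tx": 18, "ty": -6, "tz": 0, "ax": -0.7, "ay": -0.7, "az": -0.5},
    {"tx": 18, "ty": -6, "tz": 0, "ax": -0.7, "ay": -0.7, "az": -0.5},
    {"tx": 0, "ty": 0, "tz": 0, "ax": 0, "ay": 0, "az": 0},
  ],
)

```text
time_s: 5.8
ee_pos: [0.5363, -0.2064, 0.0531]
tool_rot: [-0.174, 1.56, 0.183]
force: [0.3, -0.9, -0.2]
finger_gap: 0.0684
```

```bash
python3 - <<'E'
from h import *
s=state();print(s['ee_pos'],s['joints'].round(3));print(rot(s['tool_rot']).round(3))
path([.537,-.2105,.03],tgt(13,0),3)
snap('side','s1');snap('wrist','w4')
a,_=load('s1');b,_=load('w4')
cv2.imwrite('pics/m1.png',np.vstack([cv2.resize(a[260:400,270:460],(640,472)),b[300:420]])[:600])
E
```

```text
[ 0.53627153 -0.20636499  0.053114  ] [-0.445  0.471  1.707  0.008  0.964 -2.248]
[[ 0.003 -0.225  0.974]
 [ 0.006  0.974  0.225]
 [-1.     0.006  0.004]]
dist 23.5 turn [ 0.01  0.08 -0.11]
{"tx":8,"ty":-1,"tz":-0,"ax":0.0,"ay":0.1,"az":-0.1}
{"tx":8,"ty":-1,"tz":-0,"ax":0.0,"ay":0.1,"az":-0.1}
{"tx":8,"ty":-1,"tz":-0,"ax":0.0,"ay":0.1,"az":-0.1}
```

arm_command(
  series=[
    {"tx": 10, "ty": -2, "tz": 0, "ax": 0, "ay": 0, "az": 0},
    {"tx": 10, "ty": -2, "tz": 0, "ax": 0, "ay": 0, "az": 0},
    {"tx": 5, "ty": 0, "tz": 0, "ax": 0, "ay": 0, "az": 0},
    {"tx": 3, "ty": 0, "tz": 0, "ax": 0, "ay": 0, "az": 0},
  ],
)

```text
time_s: 6.4
ee_pos: [0.5409, -0.2111, 0.0268]
tool_rot: [-0.177, 1.554, 0.18]
force: [-0.4, -0.0, 0.7]
finger_gap: 0.0683
```

arm_command(
  series=[
    {"tx": 1, "ty": 0, "tz": 0, "ax": 0, "ay": 0, "az": 0},
    {"tx": 0, "ty": 0, "tz": 0, "ax": 0, "ay": 0, "az": 0},
  ],
)

```text
time_s: 6.65
ee_pos: [0.5409, -0.211, 0.0255]
tool_rot: [-0.177, 1.554, 0.181]
force: [-0.5, 0.2, 1.1]
finger_gap: 0.0682
```

arm_command(
  series=[
    {"tx": 2, "ty": 0, "tz": -4, "ax": 0, "ay": 0, "az": 0},
    {"tx": 1, "ty": 0, "tz": 0, "ax": 0, "ay": 0, "az": 0},
    {"tx": 0, "ty": 0, "tz": 0, "ax": 0, "ay": 0, "az": 0},
  ],
)

```text
time_s: 7.02
ee_pos: [0.5369, -0.2121, 0.0227]
tool_rot: [-0.177, 1.553, 0.18]
force: [0.4, -0.3, -0.1]
finger_gap: 0.0684
```

arm_command(
  series=[
    {"tx": 0, "ty": 0, "tz": 0, "ax": 0, "ay": 0, "az": 0},
    {"tx": 0, "ty": 0, "tz": 0, "ax": 0, "ay": 0, "az": 0},
    {"tx": 0, "ty": 0, "tz": 0, "ax": 0, "ay": 0, "az": 0},
    {"tx": 0, "ty": 0, "tz": 0, "ax": 0, "ay": 0, "az": 0},
  ],
  hand=0.4,
  force=20,
)

```text
time_s: 7.52
ee_pos: [0.5371, -0.2122, 0.0229]
tool_rot: [-0.177, 1.553, 0.18]
force: [0.4, -0.2, 0.0]
finger_gap: 0.0342
```

```bash
python3 - <<'E'
from h import *
snap('side','s2');snap('wrist','w5')
a,_=load('s2');b,_=load('w5')
cv2.imwrite('pics/m2.png',np.vstack([cv2.resize(a[270:390,280:450],(640,452),interpolation=cv2.INTER_CUBIC),cv2.resize(b[270:430,160:480],(640,320))])[:760])
c=np.vstack([cv2.resize(a[270:390,290:440],(500,400),interpolation=cv2.INTER_CUBIC),cv2.resize(b[300:420,150:490],(500,176))]);cv2.imwrite('pics/m2.png',c)
E
```

```text
(no output)
```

View pics/m2.png

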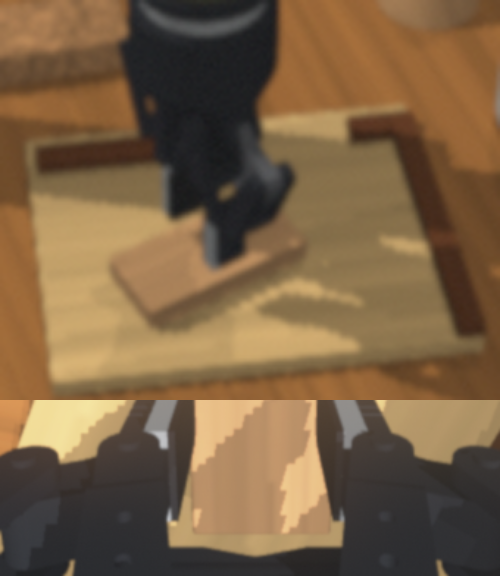

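Picture 9 shows the fingers closed to 34 mm with the near fingertip at side pixel (354.5,349.5), apparently above the slip, which hasn't moved. I'll work out how high the tips really are.

```bash
python3 - <<'E'
from h import *
_,p=load('side0');s=state();T=rot(s['tool_rot']);print(s['ee_pos'],s['finger_gap'],s['joints'].round(3))
for tx in (8,0,-8,-16,-24,-32):
  print(tx,[proj(p,s['ee_pos']+T@np.array([tx,-17,z])/1000).round(1) for z in(-11,0,11)])
E
```

```text
[ 0.53711241 -0.21215122  0.02292268] 0.033981427599605346 [-0.454  0.51   1.736  0.009  0.888 -2.259]
8 [array([350.9, 359.9]), array([356.1, 357.5]), array([361.2, 355. ])]
0 [array([350.9, 356.9]), array([356.1, 354.5]), array([361.2, 352. ])]
-8 [array([350.9, 353.9]), array([356.1, 351.5]), array([361.3, 349. ])]
-16 [array([350.9, 350.9]), array([356.2, 348.4]), array([361.3, 346. ])]
-24 [array([350.9, 347.8]), array([356.2, 345.3]), array([361.4, 342.9])]
-32 [array([350.9, 344.7]), array([356.2, 342.2]), array([361.4, 339.8])]
```

arm_command(
  series=[
    {"tx": 0, "ty": 0, "tz": 0, "ax": 0, "ay": 0, "az": 0},
    {"tx": 0, "ty": 0, "tz": 0, "ax": 0, "ay": 0, "az": 0},
    {"tx": 0, "ty": 0, "tz": 0, "ax": 0, "ay": 0, "az": 0},
    {"tx": 4, "ty": 0, "tz": 0, "ax": 0, "ay": 0, "az": 0},
    {"tx": 4, "ty": 0, "tz": 0, "ax": 0, "ay": 0, "az": 0},
    {"tx": 2, "ty": 0, "tz": 0, "ax": 0, "ay": 0, "az": 0},
    {"tx": 0, "ty": 0, "tz": 0, "ax": 0, "ay": 0, "az": 0},
  ],
  hand=0.75,
)

```text
time_s: 8.5
ee_pos: [0.537, -0.212, 0.0119]
tool_rot: [-0.177, 1.553, 0.18]
force: [0.2, 0.7, -0.3]
finger_gap: 0.0639
```

arm_command(
  series=[
    {"tx": 3, "ty": 0, "tz": 0, "ax": 0, "ay": 0, "az": 0},
    {"tx": 2, "ty": 0, "tz": 0, "ax": 0, "ay": 0, "az": 0},
    {"tx": 0, "ty": 0, "tz": 0, "ax": 0, "ay": 0, "az": 0},
  ],
)

```text
time_s: 8.88
ee_pos: [0.5371, -0.212, 0.0065]
tool_rot: [-0.177, 1.553, 0.18]
force: [0.3, 0.1, 0.1]
finger_gap: 0.0642
```

arm_command(
  series=[
    {"tx": 3, "ty": 0, "tz": 0, "ax": 0, "ay": 0, "az": 0},
    {"tx": 3, "ty": 0, "tz": 0, "ax": 0, "ay": 0, "az": 0},
    {"tx": 0, "ty": 0, "tz": 0, "ax": 0, "ay": 0, "az": 0},
  ],
)

```text
time_s: 9.25
ee_pos: [0.5372, -0.2121, 0.0002]
tool_rot: [-0.177, 1.553, 0.18]
force: [0.7, 0.1, 0.3]
finger_gap: 0.0642
```

arm_command(
  series=[
    {"tx": 2, "ty": 0, "tz": 0, "ax": 0, "ay": 0, "az": 0},
    {"tx": 0, "ty": 0, "tz": 0, "ax": 0, "ay": 0, "az": 0},
  ],
)

```text
time_s: 9.5
ee_pos: [0.5373, -0.212, -0.002]
tool_rot: [-0.177, 1.553, 0.18]
force: [0.1, 0.2, -0.6]
finger_gap: 0.0642
```

arm_command(
  series=[
    {"tx": 2, "ty": 0, "tz": 0, "ax": 0, "ay": 0, "az": 0},
    {"tx": 0, "ty": 0, "tz": 0, "ax": 0, "ay": 0, "az": 0},
  ],
)

```text
time_s: 9.75
ee_pos: [0.5373, -0.212, -0.0041]
tool_rot: [-0.177, 1.553, 0.18]
force: [-0.6, -0.1, -0.7]
finger_gap: 0.0639
```

arm_command(
  series=[
    {"tx": 2, "ty": 0, "tz": 0, "ax": 0, "ay": 0, "az": 0},
    {"tx": 0, "ty": 0, "tz": 0, "ax": 0, "ay": 0, "az": 0},
  ],
)

```text
time_s: 10.0
ee_pos: [0.5374, -0.2121, -0.0061]
tool_rot: [-0.177, 1.553, 0.18]
force: [0.6, -0.5, -0.2]
finger_gap: 0.0642
```

arm_command(
  series=[
    {"tx": 0, "ty": 0, "tz": 0, "ax": 0, "ay": 0, "az": 0},
    {"tx": 0, "ty": 0, "tz": 0, "ax": 0, "ay": 0, "az": 0},
    {"tx": 0, "ty": 0, "tz": 0, "ax": 0, "ay": 0, "az": 0},
    {"tx": 0, "ty": 0, "tz": 0, "ax": 0, "ay": 0, "az": 0},
  ],
  hand=0.4,
  force=20,
)

```text
time_s: 10.5
ee_pos: [0.5375, -0.2121, -0.0061]
tool_rot: [-0.177, 1.553, 0.18]
force: [-0.2, -0.0, -0.3]
finger_gap: 0.0456
```

Gripped at 45.6 mm. The fingertips sit about 22 mm further back along tool x than stated, and I'll allow for that from here on. Now turn it square to the board.

arm_command(
  series=[
    {"tx": 0, "ty": 0, "tz": 0, "ax": 6, "ay": 0, "az": 0},
    {"tx": 0, "ty": 0, "tz": 0, "ax": 6, "ay": 0, "az": 0},
    {"tx": 0, "ty": 0, "tz": 0, "ax": 6, "ay": 0, "az": 0},
    {"tx": 0, "ty": 0, "tz": 0, "ax": 6, "ay": 0, "az": 0},
    {"tx": 0, "ty": 0, "tz": 0, "ax": 0, "ay": 0, "az": 0},
  ],
)

```text
time_s: 11.12
ee_pos: [0.5379, -0.2122, -0.006]
tool_rot: [0.163, 1.554, -0.156]
force: [0.0, -0.1, 0.5]
finger_gap: 0.0454
```

```bash
python3 - <<'E'
from h import *
s=state();print(s['ee_pos'],s['finger_gap'],s['force'].round(1));T=rot(s['tool_rot']);print(np.degrees(np.arctan2(T[1,2],T[0,2])))
print(delta([.6176,-.1628,-.006],tgt(-10.7,0)))
E
```

```text
[ 0.53785267 -0.2122368  -0.00596165] 0.04543239888661697 [ 0.  -0.1  0.5]
-11.654702772045596
(array([ 1. , 64.5, 68.1]), array([-0.95,  0.58, -0.28]))
```

arm_command(
  series=[
    {"tx": 0, "ty": 14, "tz": 15, "ax": -0.3, "ay": 0.2, "az": 0},
    {"tx": 0, "ty": 14, "tz": 15, "ax": -0.3, "ay": 0.2, "az": 0},
    {"tx": 0, "ty": 14, "tz": 15, "ax": 0, "ay": 0.1, "az": 0},
    {"tx": 0, "ty": 14, "tz": 15, "ax": 0, "ay": 0, "az": 0},
    {"tx": 0, "ty": 0, "tz": 0, "ax": 0, "ay": 0, "az": 0},
  ],
)

```text
time_s: 11.75
ee_pos: [0.6132, -0.1655, -0.0055]
tool_rot: [0.15, 1.563, -0.143]
force: [-0.8, -0.2, 0.6]
finger_gap: 0.0456
```

```bash
python3 - <<'E'
from h import *
s=state();print(s['ee_pos'],s['finger_gap'],s['force'].round(1));T=rot(s['tool_rot']);print(np.degrees(np.arctan2(T[1,2],T[0,2])))
print(delta([.6176,-.1628,-.006],tgt(-11,0)))
E
```

```text
[ 0.613167   -0.16546473 -0.00553756] 0.04559964480304814 [-0.8 -0.2  0.6]
-10.709338288084263
(array([0.5, 3.4, 3.9]), array([ 0.29,  0.12, -0.28]))
```

arm_command(
  series=[
    {"tx": 0, "ty": 2, "tz": 0, "ax": 0, "ay": 0, "az": 0},
    {"tx": 0, "ty": 0, "tz": 0, "ax": 0, "ay": 0, "az": 0},
  ],
)

```text
time_s: 12.0
ee_pos: [0.6131, -0.1633, -0.0056]
tool_rot: [0.149, 1.564, -0.143]
force: [0.9, -0.7, 0.7]
finger_gap: 0.0455
```

arm_command(
  series=[
    {"tx": 0, "ty": 2, "tz": 0, "ax": 0, "ay": 0, "az": 0},
    {"tx": 0, "ty": 0, "tz": 0, "ax": 0, "ay": 0, "az": 0},
  ],
)

```text
time_s: 12.25
ee_pos: [0.6125, -0.1622, -0.0056]
tool_rot: [0.15, 1.565, -0.144]
force: [0.3, -0.3, 1.5]
finger_gap: 0.0455
```

arm_command(
  series=[
    {"tx": 0, "ty": 0, "tz": 3, "ax": 0, "ay": 0, "az": 0},
    {"tx": 0, "ty": 0, "tz": 0, "ax": 0, "ay": 0, "az": 0},
  ],
)

```text
time_s: 12.5
ee_pos: [0.6148, -0.1627, -0.0055]
tool_rot: [0.151, 1.566, -0.144]
force: [1.3, -0.8, -0.0]
finger_gap: 0.0456
```

arm_command(
  series=[
    {"tx": 0, "ty": 2, "tz": 0, "ax": 0, "ay": 0, "az": 0},
    {"tx": 0, "ty": 0, "tz": 0, "ax": 0, "ay": 0, "az": 0},
  ],
)

```text
time_s: 12.75
ee_pos: [0.6148, -0.1626, -0.0055]
tool_rot: [0.148, 1.566, -0.145]
force: [-0.0, -0.4, -0.2]
finger_gap: 0.0457
```

arm_command(
  series=[
    {"tx": 0, "ty": 0, "tz": 3, "ax": 0, "ay": 0, "az": 0},
    {"tx": 0, "ty": 0, "tz": 0, "ax": 0, "ay": 0, "az": 0},
  ],
)

```text
time_s: 13.0
ee_pos: [0.6174, -0.163, -0.0055]
tool_rot: [0.148, 1.567, -0.145]
force: [0.4, -1.1, -0.0]
finger_gap: 0.0456
```

arm_command(
  series=[
    {"tx": 0, "ty": 2, "tz": 0, "ax": 0, "ay": 0, "az": 0},
    {"tx": 0, "ty": 0, "tz": 0, "ax": 0, "ay": 0, "az": 0},
  ],
)

```text
time_s: 13.25
ee_pos: [0.6174, -0.1631, -0.0055]
tool_rot: [0.144, 1.567, -0.147]
force: [-0.6, 0.2, 0.8]
finger_gap: 0.0457
```

arm_command(
  series=[
    {"tx": 0, "ty": 0, "tz": 3, "ax": 0, "ay": 0, "az": 0},
  ],
)

```text
time_s: 13.38
ee_pos: [0.6186, -0.1632, -0.0057]
tool_rot: [0.144, 1.571, -0.146]
force: [-8.5, -1.7, 5.9]
finger_gap: 0.0453
```

arm_command(
  series=[
    {"tx": 0, "ty": 0, "tz": 3, "ax": 0, "ay": 0, "az": 0},
  ],
)

```text
time_s: 13.5
ee_pos: [0.6185, -0.1632, -0.0058]
tool_rot: [0.145, 1.577, -0.146]
force: [-9.7, -2.1, 6.9]
finger_gap: 0.0456
```

arm_command(
  series=[
    {"tx": 0, "ty": 0, "tz": 3, "ax": 0, "ay": 0, "az": 0},
  ],
)

```text
time_s: 13.62
ee_pos: [0.6184, -0.1632, -0.0059]
tool_rot: [0.145, 1.583, -0.145]
force: [-7.8, -1.1, 7.5]
finger_gap: 0.0458
```

arm_command(
  series=[
    {"tx": 0, "ty": 3, "tz": 2, "ax": 0, "ay": 0, "az": 0},
    {"tx": 0, "ty": 3, "tz": 2, "ax": 0, "ay": 0, "az": 0},
  ],
)

```text
time_s: 13.88
ee_pos: [0.6182, -0.1633, -0.0058]
tool_rot: [0.137, 1.592, -0.15]
force: [-8.2, -10.6, 5.4]
finger_gap: 0.0455
```

```bash
python3 - <<'E'
from h import *
s=state();print(s['ee_pos'],s['force'].round(1),s['wrist_torque'].round(2));T=rot(s['tool_rot']);print(T.round(3),np.degrees(np.arctan2(-T[0,1],T[1,1])))
E
```

```text
[ 0.61820046 -0.16325971 -0.00583557] [ -8.2 -10.6   5.4] [-1.7   1.07 -0.04]
[[-0.026  0.181  0.983]
 [-0.006  0.983 -0.181]
 [-1.    -0.011 -0.025]] -10.432721261641527
```

arm_command(
  series=[
    {"tx": 0, "ty": 0, "tz": 0, "ax": 0, "ay": 0, "az": 0},
  ],
)

```text
time_s: 14.0
ee_pos: [0.6181, -0.1635, -0.0057]
tool_rot: [0.138, 1.592, -0.151]
force: [0.5, 2.2, 2.1]
finger_gap: 0.0458
```

arm_command(
  series=[
    {"tx": 0, "ty": 0, "tz": 0, "ax": 0, "ay": 0, "az": 0},
    {"tx": 0, "ty": 0, "tz": 0, "ax": 0, "ay": 0, "az": 0},
    {"tx": 0, "ty": 0, "tz": 0, "ax": 0, "ay": 0, "az": 0},
    {"tx": -20, "ty": 0, "tz": 0, "ax": 0, "ay": 0, "az": 0},
    {"tx": -20, "ty": 0, "tz": 0, "ax": 0, "ay": 0, "az": 0},
    {"tx": -30, "ty": 0, "tz": 0, "ax": 0, "ay": 0, "az": 0},
    {"tx": -30, "ty": 0, "tz": 0, "ax": 0, "ay": 0, "az": 0},
    {"tx": 0, "ty": 0, "tz": 0, "ax": 0, "ay": 0, "az": 0},
  ],
  hand=0.7,
)

```text
time_s: 15.0
ee_pos: [0.6229, -0.1598, 0.0955]
tool_rot: [0.14, 1.591, -0.147]
force: [0.3, -0.6, -0.5]
finger_gap: 0.0603
```

```bash
python3 - <<'E'
from h import *
s=state();print(s['ee_pos'],s['joints'].round(2),s['finger_gap'])
im,p=snap('wrist','w6');sc,_=snap('scene','sc6')
b=im[180:400,200:460];a=sc[265:415,155:295]
A=cv2.resize(a,None,fx=4,fy=4,interpolation=cv2.INTER_CUBIC)[:600,:];print(A.shape)
B=cv2.resize(im[220:400,210:440],None,fx=1.2,fy=1.2,interpolation=cv2.INTER_CUBIC)
C=np.zeros((600,800,3),np.uint8);C[:,:480]=A[:,80:];C[:216,480:756]=B
cv2.imwrite('pics/m3.png',C)
E
```

```text
[ 0.62285185 -0.15975885  0.09549983] [-0.31  0.51  1.49 -0.01  1.17 -1.69] 0.060286602865412
(600, 560, 3)
```

View pics/m3.png

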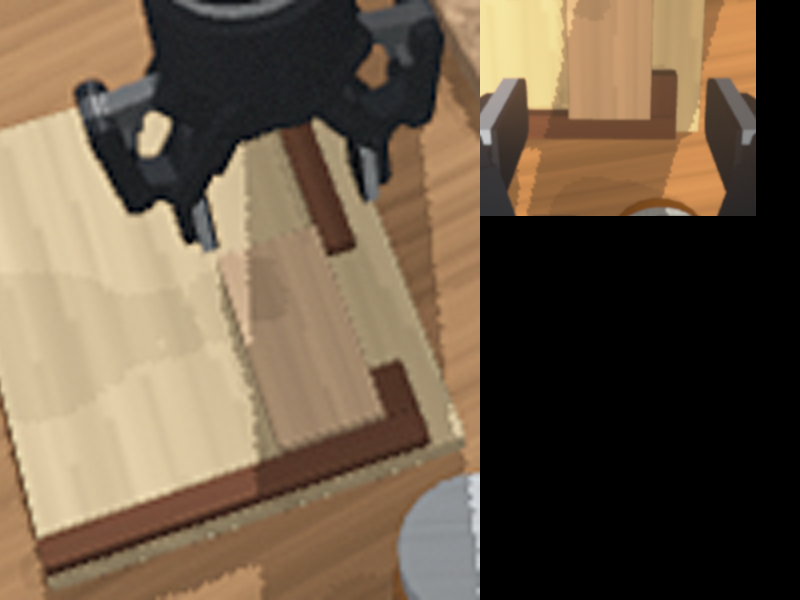

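Picture 10 shows the slip's end flat on the end fence, about (280,447) to (385,417) in the crop, and its long side on the side fence: snug and square. Next I'll lean the hand back for the regrasp.

```bash
python3 - <<'E'
from h import *
_,p=load('sc6')
S=[(-.05,-.023),(-.05,.023),(.05,.023),(.05,-.023)]
print(*fit(S,[ray(p,(175+x/4,265+y/4),.027) for x,y in[(220,258),(312,228),(385,415),(282,447)]]))
path([.629,-.165,.07],tgt(-10.6,40),6)
E
```

```text
[ 0.62640962 -0.16386248] -10.41840747631751 [0.00166226 0.00198142 0.00078289 0.00147277]
dist 25.0 turn [ 0.05 -6.95  0.05]
{"tx":4,"ty":-1,"tz":2,"ax":0.0,"ay":-7.0,"az":0.0}
{"tx":4,"ty":-1,"tz":1,"ax":0.0,"ay":-7.0,"az":0.0}
{"tx":4,"ty":-1,"tz":1,"ax":0.0,"ay":-7.0,"az":0.0}
{"tx":4,"ty":-1,"tz":0,"ax":0.0,"ay":-7.0,"az":0.0}
{"tx":4,"ty":-1,"tz":-0,"ax":0.0,"ay":-7.0,"az":0.0}
{"tx":4,"ty":-1,"tz":-1,"ax":0.0,"ay":-7.0,"az":0.0}
```

arm_command(
  series=[
    {"tx": 0, "ty": -1, "tz": 2, "ax": 0, "ay": -7, "az": 0},
    {"tx": 0, "ty": -1, "tz": 1, "ax": 0, "ay": -7, "az": 0},
    {"tx": 0, "ty": -1, "tz": 1, "ax": 0, "ay": -7, "az": 0},
    {"tx": 0, "ty": -1, "tz": 0, "ax": 0, "ay": -7, "az": 0},
    {"tx": 0, "ty": -1, "tz": 0, "ax": 0, "ay": -7, "az": 0},
    {"tx": 0, "ty": -1, "tz": 0, "ax": 0, "ay": -7, "az": 0},
    {"tx": 0, "ty": 0, "tz": 0, "ax": 0, "ay": 0, "az": 0},
  ],
)

```text
time_s: 15.98
ee_pos: [0.6275, -0.1484, 0.0906]
tool_rot: [0.099, 0.971, -0.144]
force: [0.3, -0.7, -0.8]
finger_gap: 0.06
```

```bash
python3 - <<'E'
from h import *
s=state();print(s['ee_pos'],s['joints'].round(2),rot(s['tool_rot']).round(3))
print(delta([.630,-.165,.05],tgt(-10.6,40)))
E
```

```text
[ 0.62746459 -0.14842427  0.09060707] [-0.38  0.37  2.05  0.76  0.19 -2.48] [[ 0.556  0.166  0.814]
 [-0.078  0.986 -0.148]
 [-0.827  0.019  0.561]]
(array([ 36.3, -16.7, -18.3]), array([ 0.17, -5.86, -1.48]))
```

Lean 40° here brings joint 5 close to its singularity (0.19). A 30° lean still clears the press plate if I grip towards the near end, so I'll use that.

```bash
python3 - <<'E'
from h import *
print(delta([.617,-.1625,.06],tgt(-10.6,30)))
path([.617,-.1625,.06],tgt(-10.6,30),3)
E
```

```text
(array([ 20.6, -16.2, -23.6]), array([ 0.3 ,  4.14, -1.46]))
dist 35.3 turn [ 0.1   1.38 -0.49]
{"tx":7,"ty":-5,"tz":-8,"ax":0.1,"ay":1.4,"az":-0.5}
{"tx":7,"ty":-5,"tz":-8,"ax":0.1,"ay":1.4,"az":-0.5}
{"tx":7,"ty":-5,"tz":-8,"ax":0.1,"ay":1.4,"az":-0.5}
```

arm_command(
  series=[
    {"tx": 0, "ty": 0, "tz": 0, "ax": 0.2, "ay": 2.5, "az": -0.8},
    {"tx": 4, "ty": -5, "tz": -8, "ax": 0.1, "ay": 2, "az": -0.8},
    {"tx": 7, "ty": -5, "tz": -8, "ax": 0, "ay": 0, "az": 0},
    {"tx": 7, "ty": -5, "tz": -6, "ax": 0, "ay": 0, "az": 0},
    {"tx": 0, "ty": 0, "tz": 0, "ax": 0, "ay": 0, "az": 0},
  ],
)

```text
time_s: 16.6
ee_pos: [0.614, -0.1619, 0.0589]
tool_rot: [0.095, 1.055, -0.166]
force: [-0.3, -0.4, 0.9]
finger_gap: 0.0602
```

```bash
python3 - <<'E'
from h import *
s=state();print(s['ee_pos'],s['joints'].round(2),rot(s['tool_rot']).round(3))
print(delta([.617,-.1625,.035],tgt(-10.6,30)))
E
```

```text
[ 0.61401314 -0.16187788  0.05890067] [-0.38  0.41  2.03  0.45  0.22 -2.19] [[ 0.482  0.182  0.857]
 [-0.091  0.983 -0.157]
 [-0.871 -0.002  0.491]]
(array([22.3, -0. , -9.1]), array([ 0.18, -0.62,  0.04]))
```

arm_command(
  series=[
    {"tx": 11, "ty": 0, "tz": -4, "ax": 0.1, "ay": 0.8, "az": 0},
    {"tx": 11, "ty": 0, "tz": -4, "ax": 0.1, "ay": 0.8, "az": 0},
    {"tx": 8, "ty": 0, "tz": -4, "ax": 0, "ay": 0, "az": 0},
    {"tx": 8, "ty": 0, "tz": -4, "ax": 0, "ay": 0, "az": 0},
    {"tx": 0, "ty": 0, "tz": 0, "ax": 0, "ay": 0, "az": 0},
  ],
)

```text
time_s: 17.23
ee_pos: [0.62, -0.1628, 0.0146]
tool_rot: [0.1, 1.087, -0.167]
force: [-0.5, 0.0, 1.2]
finger_gap: 0.0596
```

```bash
python3 - <<'E'
from h import *
s=state();print(s['ee_pos'],s['joints'].round(2),s['force'].round(1),rot(s['tool_rot']).round(3))
print(delta([.617,-.1625,.004],tgt(-10.6,28)))
E
```

```text
[ 0.62000509 -0.16283343  0.01455864] [-0.38  0.5   2.03  0.54  0.17 -2.27] [-0.5  0.   1.2] [[ 0.455  0.184  0.872]
 [-0.086  0.983 -0.162]
 [-0.887 -0.001  0.463]]
(array([ 8. , -0.2, -7.6]), array([ 0.04, -0.44,  0.06]))
```

arm_command(
  series=[
    {"tx": 3, "ty": 0, "tz": -3, "ax": 0, "ay": 0, "az": 0},
    {"tx": 3, "ty": 0, "tz": -3, "ax": 0, "ay": 0, "az": 0},
  ],
)

```text
time_s: 17.48
ee_pos: [0.6186, -0.1625, 0.0065]
tool_rot: [0.099, 1.086, -0.167]
force: [0.3, -0.6, 0.7]
finger_gap: 0.0596
```

arm_command(
  series=[
    {"tx": 2, "ty": 0, "tz": -1, "ax": 0, "ay": 0, "az": 0},
  ],
)

```text
time_s: 17.6
ee_pos: [0.6189, -0.1624, 0.0042]
tool_rot: [0.099, 1.086, -0.166]
force: [0.3, 0.3, -0.5]
finger_gap: 0.0599
```

arm_command(
  series=[
    {"tx": 2, "ty": 0, "tz": -1, "ax": 0, "ay": 0, "az": 0},
  ],
)

```text
time_s: 17.73
ee_pos: [0.6193, -0.1625, 0.002]
tool_rot: [0.099, 1.086, -0.166]
force: [0.2, -0.4, 0.7]
finger_gap: 0.0601
```

arm_command(
  series=[
    {"tx": 1, "ty": 0, "tz": -1, "ax": 0, "ay": 0, "az": 0},
  ],
)

```text
time_s: 17.85
ee_pos: [0.6191, -0.1625, 0.0008]
tool_rot: [0.099, 1.085, -0.166]
force: [-0.9, 0.3, 0.3]
finger_gap: 0.0599
```

arm_command(
  series=[
    {"tx": 0, "ty": 0, "tz": 0, "ax": 0, "ay": 0, "az": 0},
    {"tx": 0, "ty": 0, "tz": 0, "ax": 0, "ay": 0, "az": 0},
    {"tx": 0, "ty": 0, "tz": 0, "ax": 0, "ay": 0, "az": 0},
    {"tx": 0, "ty": 0, "tz": 0, "ax": 0, "ay": 0, "az": 0},
  ],
  hand=0.3,
  force=45,
)

```text
time_s: 18.35
ee_pos: [0.6188, -0.1633, 0.0012]
tool_rot: [0.098, 1.084, -0.168]
force: [-0.9, -0.3, -0.5]
finger_gap: 0.0448
```

```bash
python3 - <<'E'
from h import *
s=state();print(s['ee_pos'],s['joints'].round(2),s['force'].round(1),s['finger_gap'],rot(s['tool_rot']).round(3))
E
```

```text
[ 0.61880535 -0.16330287  0.00119612] [-0.38  0.52  2.04  0.7   0.13 -2.43] [-0.9 -0.3 -0.5] 0.04475422572026134 [[ 0.456  0.184  0.871]
 [-0.088  0.983 -0.162]
 [-0.885 -0.003  0.465]]
```

```bash
python3 - <<'E'
from h import *
s=state();T=rot(s['tool_rot']);np.savez('grip.npz',p=s['ee_pos'],T=T)
r=T.T@(np.array([.625,-.164,.012])-s['ee_pos']);print(r*1000)
E
```

```text
[-6.67810154  0.42518787 10.52643127]
```

arm_command(
  series=[
    {"tx": -9, "ty": 0, "tz": 5, "ax": 0, "ay": 0, "az": 0},
    {"tx": -18, "ty": 0, "tz": 9, "ax": 0, "ay": 0, "az": 0},
    {"tx": -27, "ty": 0, "tz": 14, "ax": 0, "ay": 0, "az": 0},
    {"tx": -36, "ty": 0, "tz": 18, "ax": 0, "ay": 0, "az": 0},
    {"tx": -36, "ty": 0, "tz": 18, "ax": 0, "ay": 0, "az": 0},
    {"tx": 0, "ty": 0, "tz": 0, "ax": 0, "ay": 0, "az": 0},
  ],
)

```text
time_s: 19.1
ee_pos: [0.6163, -0.1624, 0.1449]
tool_rot: [0.099, 1.089, -0.169]
force: [0.2, -0.5, 0.1]
finger_gap: 0.0446
```

```bash
python3 - <<'E'
from h import *
s=state();print(s['ee_pos'],s['joints'].round(2),s['force'].round(1),s['finger_gap'],rot(s['tool_rot']).round(3))
path([.46,-.02,.2],tgt(1,28),6)
E
```

```text
[ 0.61630522 -0.16244809  0.14487207] [-0.38  0.27  1.9   0.17  0.51 -1.89] [ 0.2 -0.5  0.1] 0.04463061727110581 [[ 0.452  0.185  0.873]
 [-0.088  0.983 -0.163]
 [-0.888 -0.003  0.46 ]]
dist 218.5 turn [-1.71 -0.1   0.93]
{"tx":-22,"ty":18,"tz":-22,"ax":-1.7,"ay":-0.1,"az":0.9}
{"tx":-22,"ty":19,"tz":-22,"ax":-1.7,"ay":-0.1,"az":0.9}
{"tx":-21,"ty":20,"tz":-21,"ax":-1.7,"ay":-0.1,"az":0.9}
{"tx":-21,"ty":21,"tz":-20,"ax":-1.7,"ay":-0.1,"az":0.9}
{"tx":-21,"ty":22,"tz":-20,"ax":-1.7,"ay":-0.1,"az":0.9}
{"tx":-20,"ty":23,"tz":-19,"ax":-1.7,"ay":-0.1,"az":0.9}
```

```bash
cat > ik.py <<'E'
from h import *
from scipy.optimize import least_squares
D=[([1.1335,.3074,1.5074],[.20439,.53685,.21388],[.28424,1.5523,-.28671]),
([-.414,.397,1.59],[.53284,-.1875,.13297],[-.117,1.619,.164]),([-.445,.471,1.707],[.53627,-.20636,.05311],[-.174,1.56,.183]),
([-.454,.51,1.736],[.53711,-.21215,.02292],[-.177,1.553,.18]),([-.31,.51,1.49],[.62285,-.15976,.0955],[.14,1.591,-.147]),
([-.38,.37,2.05],[.62746,-.14842,.09061],[.099,.971,-.144]),([-.38,.41,2.03],[.61401,-.16188,.0589],[.095,1.055,-.166]),
([-.38,.50,2.03],[.62,-.16283,.01456],[.1,1.087,-.167]),([-.453,.182,1.97],[.60121,-.10598,.18916],[-.099,.962,.154]),
([-.38,.27,1.9],[.6163,-.16245,.14487],[.099,1.089,-.169]),([-.43,.216,1.97],[.61252,-.10226,.17416],[-.1,.966,.152])]
Rz=lambda a:R.from_euler('z',a).as_matrix();Ry=lambda a:R.from_euler('y',a).as_matrix()
def wc(j,P): return Rz(j[0])@(np.array([P[0],P[1],P[2]])+Ry(j[1])@[0,0,P[3]]+Ry(j[1]+j[2])@[P[4],0,P[5]])
f=lambda P:np.concatenate([wc(j,P)+P[6]*rot(t)[:,0]-p for j,p,t in D])
sol=least_squares(f,[0,0,.3,.4,0,.4,.2]);P=sol.x
def ik(pos,M,x0=(0,.4,1.8)):
    w=np.array(pos)-P[6]*M[:,0];j=least_squares(lambda q:wc(q,P)-w,x0).x
    v=(Rz(j[0])@Ry(j[1]+j[2])).T@M[:,0];return np.r_[j,np.arctan2(v[1],v[0]),np.arccos(v[2])].round(2)
if __name__=='__main__':
    print(P.round(3),np.abs(sol.fun).max())
    for x in(.46,.5,.54,.59):
      for z in (.05,.12):
        for l in(22,28): print(x,z,l,ik([x,.183,z],tgt(1,l)))
    print(ik([.6163,-.1624,.1449],tgt(-10.6,27.5)),ik([.6188,-.1633,.001],tgt(-10.6,27.7)))
E
python3 ik.py
```

```text
[0.002 0.042 0.195 0.648 0.113 0.416 0.389] 0.0022476772948448742
0.46 0.05 22 [ 0.4   0.31  2.19 -0.47  0.32]
0.46 0.05 28 [ 0.45  0.33  2.27 -1.15  0.22]
0.46 0.12 22 [ 0.4   0.17  2.09 -0.28  0.54]
0.46 0.12 28 [ 0.45  0.16  2.18 -0.53  0.4 ]
0.5 0.05 22 [ 0.36  0.34  2.12 -0.39  0.34]
0.5 0.05 28 [ 0.4   0.35  2.2  -0.95  0.22]
0.5 0.12 22 [ 0.36  0.21  2.03 -0.25  0.55]
0.5 0.12 28 [ 0.4   0.21  2.11 -0.46  0.4 ]
0.54 0.05 22 [ 0.33  0.38  2.04 -0.32  0.37]
0.54 0.05 28 [ 0.36  0.38  2.13 -0.77  0.23]
0.54 0.12 22 [ 0.33  0.26  1.96 -0.22  0.57]
0.54 0.12 28 [ 0.36  0.25  2.05 -0.4   0.41]
0.59 0.05 22 [ 0.3   0.42  1.94 -0.26  0.42]
0.59 0.05 28 [ 0.32  0.42  2.03 -0.58  0.26]
0.59 0.12 22 [ 0.3   0.31  1.87 -0.18  0.6 ]
0.59 0.12 28 [ 0.32  0.3   1.96 -0.34  0.44]
[-0.38  0.27  1.9   0.19  0.5 ] [-0.38  0.52  2.04  0.74  0.13]
```

```bash
python3 - <<'E'
from ik import *
print(ik([.48,-.06,.15],tgt(-6,28)),ik([.49,.06,.15],tgt(-2,28)),ik([.49,.183,.14],tgt(1,28)))
path([.48,-.06,.15],tgt(-6,28),4)
E
```

```text
[-0.28  0.06  2.18  0.2   0.42] [ 0.08  0.08  2.16 -0.13  0.42] [ 0.41  0.16  2.1  -0.42  0.46]
dist 170.6 turn [-1.01 -0.15  0.58]
{"tx":-19,"ty":19,"tz":-33,"ax":-1.0,"ay":-0.1,"az":0.6}
{"tx":-19,"ty":20,"tz":-33,"ax":-1.0,"ay":-0.1,"az":0.6}
{"tx":-19,"ty":20,"tz":-33,"ax":-1.0,"ay":-0.1,"az":0.6}
{"tx":-18,"ty":21,"tz":-32,"ax":-1.0,"ay":-0.1,"az":0.6}
```

arm_command(
  series=[
    {"tx": -19, "ty": 19, "tz": -33, "ax": -1, "ay": 0, "az": 0.6},
    {"tx": -19, "ty": 20, "tz": -33, "ax": -1, "ay": 0, "az": 0.6},
    {"tx": -19, "ty": 20, "tz": -33, "ax": -1, "ay": 0, "az": 0.6},
    {"tx": -18, "ty": 21, "tz": -32, "ax": -1, "ay": 0, "az": 0.6},
    {"tx": 0, "ty": 0, "tz": 0, "ax": 0, "ay": 0, "az": 0},
  ],
)

```text
time_s: 19.73
ee_pos: [0.4711, -0.0559, 0.1455]
tool_rot: [0.06, 1.101, -0.089]
force: [0.7, 0.0, -0.4]
finger_gap: 0.0447
```

```bash
python3 - <<'E'
from ik import *
s=state();print(s['ee_pos'],s['joints'].round(2),s['finger_gap'])
path([.49,.183,.14],tgt(1,28),6)
E
```

```text
[ 0.47114925 -0.0559077   0.14550143] [-0.27  0.06  2.19  0.19  0.44 -1.9 ] 0.044651882736800826
dist 239.7 turn [-1.03 -0.19  0.49]
{"tx":1,"ty":40,"tz":-1,"ax":-1.0,"ay":-0.2,"az":0.5}
{"tx":1,"ty":40,"tz":-1,"ax":-1.0,"ay":-0.2,"az":0.5}
{"tx":1,"ty":40,"tz":0,"ax":-1.0,"ay":-0.2,"az":0.5}
{"tx":2,"ty":40,"tz":1,"ax":-1.0,"ay":-0.2,"az":0.5}
{"tx":2,"ty":40,"tz":2,"ax":-1.0,"ay":-0.2,"az":0.5}
{"tx":2,"ty":40,"tz":2,"ax":-1.0,"ay":-0.2,"az":0.5}
```

arm_command(
  series=[
    {"tx": 1, "ty": 40, "tz": -1, "ax": -1, "ay": -0.2, "az": 0.5},
    {"tx": 1, "ty": 40, "tz": -1, "ax": -1, "ay": -0.2, "az": 0.5},
    {"tx": 1, "ty": 40, "tz": 0, "ax": -1, "ay": -0.2, "az": 0.5},
    {"tx": 2, "ty": 40, "tz": 1, "ax": -1, "ay": -0.2, "az": 0.5},
    {"tx": 2, "ty": 40, "tz": 2, "ax": -1, "ay": -0.2, "az": 0.5},
    {"tx": 2, "ty": 40, "tz": 2, "ax": -1, "ay": -0.2, "az": 0.5},
    {"tx": 0, "ty": 0, "tz": 0, "ax": 0, "ay": 0, "az": 0},
  ],
)

```text
time_s: 20.6
ee_pos: [0.4969, 0.1908, 0.1369]
tool_rot: [-0.004, 1.08, 0.015]
force: [-0.0, 1.0, -0.6]
finger_gap: 0.0448
```

```bash
python3 - <<'E'
from ik import *
s=state();T=rot(s['tool_rot']);print(s['ee_pos'],s['joints'].round(2),s['finger_gap'],T.round(3))
g=np.load('grip.npz');r=g['T'].T@(np.array([.625,-.164,.012])-g['p']);Rs=T@g['T'].T@R.from_euler('z',-10.5,degrees=True).as_matrix()
print('slip now',s['ee_pos']+T@r,Rs.round(3))
im,p=snap('wrist','w7')
b=cv2.resize(im[180:420,140:510],None,fx=2.1,fy=2.1,interpolation=cv2.INTER_CUBIC);print(b.shape)
for i in range(0,370,20): cv2.putText(b,str(140+i),(int(i*2.1),8),0,.3,(0,0,255),1)
for i in range(0,240,20): cv2.putText(b,str(180+i),(0,int(i*2.1)+4),0,.3,(0,0,255),1)
cv2.imwrite('pics/w7c.png',b)
E
```

```text
[0.49691788 0.19080426 0.13686471] [ 0.42  0.17  2.09 -0.43  0.46 -0.82] 0.04483866671030448 [[ 0.471 -0.015  0.882]
 [ 0.01   1.     0.011]
 [-0.882  0.004  0.472]]
slip now [0.50304543 0.19127794 0.14771885] [[ 1.    -0.017 -0.008]
 [ 0.017  1.    -0.007]
 [ 0.008  0.007  1.   ]]
(504, 777, 3)
```

View pics/w7c.png

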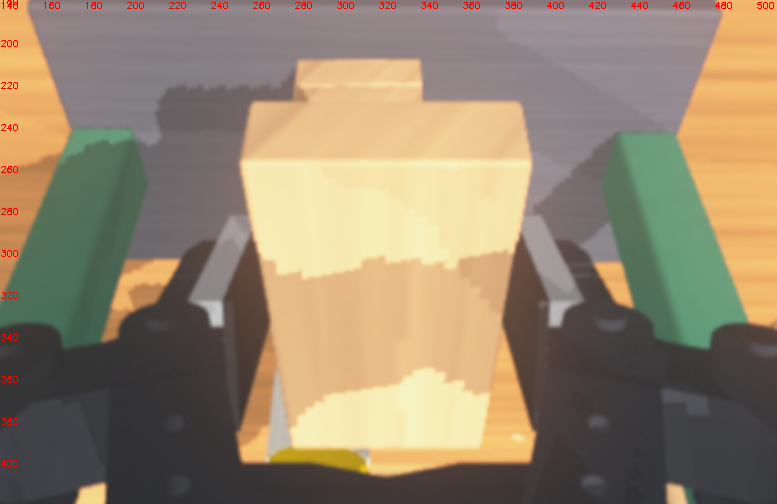

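Picture 11 shows the held slip's near-end top edge from (254,256) to (393,256) and its bottom edge from (260,228) to (387,228). The pile's near-end bottom edge runs from (281,208.6) to (340.5,208.6), with the seam between its slips at y = 220.

```bash
python3 - <<'E'
from ik import *
_,p=load('w7')
sl=np.array([.503,.1913,.1477]);Rs=R.from_rotvec([0.007,-.008,.017]).as_matrix()
for c in [(-.05,-.023,.015),(-.05,.023,.015),(-.05,-.023,0),(-.05,.023,0),(.05,-.023,.015),(.05,.023,.015)]: print(c,proj(p,sl+Rs@np.array(c)).round(1))
px=lambda x,y:(140+x/2.1,180+y/2.1)
obs=[(240,160),(531,160),(252,101),(519,101),(290,447),(482,447)]
print([np.round(px(*o),1) for o in obs])
# fit slip pose
m=np.array([(-.05,-.023,.015),(-.05,.023,.015),(-.05,-.023,0),(-.05,.023,0),(.05,-.023,.015),(.05,.023,.015)])
o=np.array([px(*q) for q in obs])
f=lambda v:np.concatenate([proj(p,v[:3]+R.from_rotvec(v[3:]).as_matrix()@c)-q for c,q in zip(m,o)])
s1=least_squares(f,np.r_[sl,0,0,0]);print('slip fit',s1.x.round(4),np.abs(s1.fun).max())
for o,z in [((296,60),.018),((421,60),.018),((296,86),.033),((422,84),.033)]: print('pile end',ray(p,px(*o),z).round(4))
print('bed near',ray(p,px(28,12),.018),ray(p,px(721,12),.018))
E
```

```text
(-0.05, -0.023, 0.015) [254.8 258.4]
(-0.05, 0.023, 0.015) [394.6 258.6]
(-0.05, -0.023, 0) [260.6 228.2]
(-0.05, 0.023, 0) [388.9 228.3]
(0.05, -0.023, 0.015) [279.6 393.9]
(0.05, 0.023, 0.015) [369.4 394.1]
[array([254.3, 256.2]), array([392.9, 256.2]), array([260. , 228.1]), array([387.1, 228.1]), array([278.1, 392.9]), array([369.5, 392.9])]
slip fit [ 0.5036  0.1909  0.1467  0.0046 -0.0137  0.017 ] 1.0149931782006547
pile end [0.5488 0.1585 0.018 ]
pile end [0.5482 0.2054 0.018 ]
pile end [0.5487 0.1597 0.033 ]
pile end [0.5472 0.2051 0.033 ]
bed near [0.52815877 0.06469262 0.018     ] [0.52494113 0.31128484 0.018     ]
```

arm_command(
  series=[
    {"tx": 18, "ty": -2, "tz": 2, "ax": 0, "ay": 0.2, "az": 0},
    {"tx": 18, "ty": -2, "tz": 2, "ax": 0, "ay": 0.2, "az": 0},
    {"tx": 18, "ty": -2, "tz": 2, "ax": 0, "ay": 0, "az": 0},
    {"tx": 18, "ty": -2, "tz": 2, "ax": 0, "ay": 0, "az": 0},
    {"tx": 0, "ty": 0, "tz": 0, "ax": 0, "ay": 0, "az": 0},
  ],
)

```text
time_s: 21.28
ee_pos: [0.5366, 0.1752, 0.0719]
tool_rot: [-0.003, 1.095, 0.005]
force: [0.1, 0.6, -0.3]
finger_gap: 0.0452
```

```bash
cat > rel.py <<'E'
from ik import *
s=state();T=rot(s['tool_rot']);g=np.load('grip.npz');r=g['T'].T@(np.array([.6252,-.1642,.012])-g['p']);Rs=T@g['T'].T@R.from_euler('z',-10.5,degrees=True).as_matrix()
sl=s['ee_pos']+T@r
print('t',s['time_s'],'rep',s['ee_pos'].round(4),'j',s['joints'].round(2),'F',s['force'].round(1));print('slip',sl.round(4),'rv deg',R.from_matrix(Rs).as_rotvec(degrees=True).round(2))
for z in(.065,.052): print(z,'tool shift mm',(T.T@(np.array([.598,.183,z])-sl)*1000).round(1),'turn',R.from_matrix(T.T@tgt(1.1,0)@tgt(0,0).T@R.from_euler('z',10.5,degrees=True).as_matrix()@g['T']).as_rotvec(degrees=True).round(2))
E
python3 rel.py
```

```text
t 21.275 rep [0.5366 0.1752 0.0719] j [ 0.35  0.33  2.1  -0.55  0.3  -0.74] F [ 0.1  0.6 -0.3]
slip [0.5431 0.1755 0.0827] rv deg [0.19 0.43 0.44]
0.065 tool shift mm [40.9  7.2 40.8] turn [-0.68 -0.43  0.14]
0.052 tool shift mm [52.4  7.2 34.8] turn [-0.68 -0.43  0.14]
```

arm_command(
  series=[
    {"tx": 9, "ty": 2, "tz": 9, "ax": -0.4, "ay": -0.2, "az": 0},
    {"tx": 9, "ty": 2, "tz": 9, "ax": -0.3, "ay": -0.2, "az": 0},
    {"tx": 9, "ty": 2, "tz": 9, "ax": 0, "ay": 0, "az": 0},
    {"tx": 5, "ty": 1, "tz": 7, "ax": 0, "ay": 0, "az": 0},
    {"tx": 0, "ty": 0, "tz": 0, "ax": 0, "ay": 0, "az": 0},
  ],
)

```text
time_s: 21.9
ee_pos: [0.5856, 0.1826, 0.06]
tool_rot: [-0.013, 1.085, 0.012]
force: [0.5, -0.7, 0.0]
finger_gap: 0.0445
```

```bash
python3 rel.py
```

```text
t 21.9 rep [0.5856 0.1826 0.06  ] j [ 0.33  0.4   2.03 -0.53  0.29 -0.78] F [ 0.5 -0.7  0. ]
slip [0.592  0.183  0.0708] rv deg [-0.1  -0.14  1.02]
0.065 tool shift mm [ 7.9 -0.1  2.6] turn [-0.03  0.14  0.13]
0.052 tool shift mm [19.4  0.  -3.5] turn [-0.03  0.14  0.13]
```

arm_command(
  series=[
    {"tx": 6, "ty": 0, "tz": 2, "ax": 0, "ay": 0, "az": 0},
    {"tx": 6, "ty": 0, "tz": 0, "ax": 0, "ay": 0, "az": 0},
    {"tx": 0, "ty": 0, "tz": 0, "ax": 0, "ay": 0, "az": 0},
  ],
)

```text
time_s: 22.28
ee_pos: [0.5925, 0.1826, 0.0495]
tool_rot: [-0.013, 1.086, 0.012]
force: [-0.5, 0.4, -0.0]
finger_gap: 0.0447
```

```bash
python3 rel.py; python3 - <<'E'
from h import *
im,p=snap('wrist','w8')
b=cv2.resize(im[180:420,140:510],None,fx=2.1,fy=2.1,interpolation=cv2.INTER_CUBIC)
for i in range(0,370,20): cv2.putText(b,str(140+i),(int(i*2.1),8),0,.3,(0,0,255),1)
for i in range(0,240,20): cv2.putText(b,str(180+i),(0,int(i*2.1)+4),0,.3,(0,0,255),1)
cv2.imwrite('pics/w8c.png',b)
E
```

```text
t 22.275 rep [0.5925 0.1826 0.0495] j [ 0.32  0.42  2.02 -0.56  0.27 -0.75] F [-0.5  0.4 -0. ]
slip [0.599  0.183  0.0603] rv deg [-0.12 -0.09  1.04]
0.065 tool shift mm [-4.6 -0.   1.3] turn [-0.    0.09  0.14]
0.052 tool shift mm [ 6.9  0.  -4.7] turn [-0.    0.09  0.14]
```

```bash
python3 - <<'E'
from h import *
im,p=load('w8');g=im.astype(int).sum(2)/3
for c in(310,325,340):
    v=im[150:330,c-2:c+3].mean(1); d=np.abs(np.diff(v,axis=0)).sum(1)
    print(c,[(150+i,int(d[i]),v[i+1].astype(int).tolist()) for i in range(1,len(d)-1) if d[i]>14 and d[i]>=d[i-1] and d[i]>=d[i+1]])
sl=np.array([.599,.183,.0603]);M=R.from_euler('z',1.04,degrees=True).as_matrix()
for n,o,zs in(('held',sl,(0,.015)),('pile',np.array([.598,.183,0]),(.018,.033,.048))):
    for z in zs: print(n,z,[proj(p,o+M@np.array([-.05,y,z])).round(1) for y in(-.023,.023)])
E
```

```text
310 [(163, 60, [147, 190, 229]), (180, 25, [168, 226, 246]), (183, 34, [161, 219, 245]), (203, 29, [181, 235, 247]), (224, 16, [167, 223, 244]), (255, 28, [181, 236, 247]), (307, 49, [138, 193, 235])]
325 [(162, 61, [145, 167, 203]), (180, 24, [171, 228, 246]), (183, 33, [161, 219, 245]), (203, 27, [183, 237, 247]), (225, 28, [158, 215, 243]), (255, 26, [182, 236, 247]), (304, 50, [141, 198, 238])]
340 [(162, 72, [149, 172, 209]), (180, 20, [177, 232, 247]), (183, 21, [163, 220, 245]), (203, 28, [193, 241, 247]), (226, 46, [145, 202, 240]), (228, 24, [153, 212, 243]), (255, 27, [190, 240, 247]), (305, 45, [152, 211, 242])]
held 0 [array([260.2, 228.9]), array([388.3, 229.2])]
held 0.015 [array([254.3, 259.1]), array([393.8, 259.5])]
pile 0.018 [array([272.4, 163.3]), array([376.8, 163.5])]
pile 0.033 [array([268.6, 182.9]), array([380.5, 183.1])]
pile 0.048 [array([264.1, 205.5]), array([384.7, 205.7])]
```

```bash
python3 - <<'E'
from h import *
im,p=load('w8')
for r in(172,192,215,240,252,300):
    v=cv2.GaussianBlur(im,(3,3),0)[r-1:r+2,230:420].astype(float).mean(0); d=np.abs(np.diff(v,axis=0)).sum(1)
    print(r,[(230+i,int(d[i])) for i in range(1,len(d)-1) if d[i]>35 and d[i]>=d[i-1] and d[i]>d[i+1]])
E
```

```text
172 [(270, 71), (377, 57)]
192 [(266, 73), (381, 48)]
215 [(265, 90), (382, 60)]
240 [(256, 66), (389, 40)]
252 [(254, 64), (392, 45)]
300 [(240, 61), (254, 73), (262, 133), (384, 132), (391, 72), (406, 76)]
```

arm_command(
  series=[
    {"tx": 4, "ty": 0, "tz": -3, "ax": 0, "ay": 0, "az": 0},
    {"tx": 4, "ty": 0, "tz": -3, "ax": 0, "ay": 0, "az": 0},
  ],
)

```text
time_s: 22.58
ee_pos: [0.5909, 0.1826, 0.0398]
tool_rot: [-0.013, 1.085, 0.012]
force: [-0.2, 0.2, -0.2]
finger_gap: 0.0448
```

```bash
python3 rel.py
```

```text
t 22.575 rep [0.5909 0.1826 0.0398] j [ 0.32  0.44  2.04 -0.63  0.25 -0.68] F [-0.2  0.2 -0.2]
slip [0.5973 0.1831 0.0506] rv deg [-0.09 -0.14  1.03]
0.065 tool shift mm [-12.4  -0.1   7.3] turn [-0.02  0.14  0.12]
0.052 tool shift mm [-0.9 -0.1  1.3] turn [-0.02  0.14  0.12]
```

arm_command(
  series=[
    {"tx": 1.2, "ty": 0, "tz": 0, "ax": 0, "ay": 0, "az": 0},
  ],
)

```text
time_s: 22.7
ee_pos: [0.5908, 0.1825, 0.0381]
tool_rot: [-0.013, 1.086, 0.012]
force: [-0.3, 0.1, -0.4]
finger_gap: 0.0448
```

arm_command(
  series=[
    {"tx": 1, "ty": 0, "tz": -0.4, "ax": 0, "ay": 0, "az": 0},
  ],
)

```text
time_s: 22.82
ee_pos: [0.591, 0.1826, 0.0371]
tool_rot: [-0.013, 1.086, 0.012]
force: [-5.9, -2.1, 13.3]
finger_gap: 0.0445
```

arm_command(
  series=[
    {"tx": 1, "ty": 0, "tz": -0.5, "ax": 0, "ay": 0, "az": 0},
  ],
)

```text
time_s: 22.95
ee_pos: [0.5911, 0.1826, 0.037]
tool_rot: [-0.013, 1.084, 0.012]
force: [-9.8, -2.4, 18.4]
finger_gap: 0.0446
```

arm_command(
  series=[
    {"tx": 0, "ty": 0, "tz": 0, "ax": 0, "ay": 0, "az": 0},
    {"tx": 0, "ty": 0, "tz": 0, "ax": 0, "ay": 0, "az": 0},
  ],
)

```text
time_s: 23.2
ee_pos: [0.5913, 0.1827, 0.0377]
tool_rot: [-0.013, 1.083, 0.012]
force: [-0.5, 0.1, -0.5]
finger_gap: 0.045
```

```bash
python3 rel.py;  python3 - <<'E'
from h import *
im,p=snap('wrist','w9')
for c in(310,325,340):
    v=im[120:330,c-2:c+3].astype(float).mean(1); d=np.abs(np.diff(v,axis=0)).sum(1)
    print(c,[(120+i,int(d[i])) for i in range(1,len(d)-1) if d[i]>14 and d[i]>=d[i-1] and d[i]>=d[i+1]])
for r in(185,205,215,225,240,252):
    v=cv2.GaussianBlur(im,(3,3),0)[r-1:r+2,230:420].astype(float).mean(0); d=np.abs(np.diff(v,axis=0)).sum(1)
    print(r,[(230+i,int(d[i])) for i in range(1,len(d)-1) if d[i]>35 and d[i]>=d[i-1] and d[i]>d[i+1]])
M=R.from_euler('z',1.04,degrees=True).as_matrix()
for z in (.018,.033,.048,.063): print(z,[proj(p,np.array([.5975,.183,0])+M@np.array([-.05,y,z])).round(1) for y in(-.023,.023)])
E
```

```text
t 23.2 rep [0.5913 0.1827 0.0377] j [ 0.32  0.44  2.04 -0.65  0.24 -0.66] F [-0.5  0.1 -0.5]
slip [0.5977 0.1831 0.0485] rv deg [-0.07 -0.25  1.05]
0.065 tool shift mm [-14.4  -0.2   8. ] turn [-0.01  0.25  0.09]
0.052 tool shift mm [-2.9 -0.1  1.9] turn [-0.01  0.25  0.09]
310 [(128, 14), (180, 63), (201, 25), (203, 40), (255, 27), (306, 46)]
325 [(128, 15), (180, 80), (200, 23), (203, 38), (255, 26), (304, 39)]
340 [(128, 14), (180, 86), (200, 24), (203, 39), (228, 16), (255, 26), (305, 39)]
185 [(268, 48), (378, 54)]
205 [(264, 82), (382, 60)]
215 [(262, 74), (384, 52)]
225 [(260, 70), (386, 53)]
240 [(256, 69), (389, 41)]
252 [(236, 38), (254, 64), (392, 43)]
0.018 [array([269.3, 180.1]), array([379.3, 180.2])]
0.033 [array([265.1, 202.1]), array([383.3, 202.3])]
0.048 [array([260.1, 227.7]), array([388.1, 228. ])]
0.063 [array([254.2, 258. ]), array([393.6, 258.3])]
```

Slip is down on the pile, with flush edges to within about 1 mm in the wrist image. Release now.

arm_command(
  series=[
    {"tx": 0, "ty": 0, "tz": 0, "ax": 0, "ay": 0, "az": 0},
    {"tx": 0, "ty": 0, "tz": 0, "ax": 0, "ay": 0, "az": 0},
    {"tx": 0, "ty": 0, "tz": 0, "ax": 0, "ay": 0, "az": 0},
  ],
  hand=0.72,
)

```text
time_s: 23.62
ee_pos: [0.5916, 0.1828, 0.0374]
tool_rot: [-0.012, 1.083, 0.012]
force: [0.3, -0.2, 0.8]
finger_gap: 0.0621
```

arm_command(
  series=[
    {"tx": -6, "ty": 0, "tz": -4, "ax": 0, "ay": 0, "az": 0},
    {"tx": -6, "ty": 0, "tz": -4, "ax": 0, "ay": 0, "az": 0},
  ],
)

```text
time_s: 23.88
ee_pos: [0.5784, 0.1825, 0.0443]
tool_rot: [-0.012, 1.084, 0.012]
force: [-0.1, 0.9, 0.2]
finger_gap: 0.0615
```

```bash
python3 rel.py | head -2
```

```text
t 23.875 rep [0.5784 0.1825 0.0443] j [ 0.33  0.42  2.06 -0.65  0.25 -0.65] F [-0.1  0.9  0.2]
slip [0.5848 0.1829 0.0551] rv deg [-0.07 -0.22  1.03]
```

arm_command(
  series=[
    {"tx": -12, "ty": 0, "tz": -10, "ax": 0, "ay": 0, "az": 0},
    {"tx": -12, "ty": 0, "tz": -10, "ax": 0, "ay": 0, "az": 0},
    {"tx": -12, "ty": 0, "tz": -10, "ax": 0, "ay": 0, "az": 0},
    {"tx": -15, "ty": 0, "tz": -10, "ax": 0, "ay": 0, "az": 0},
    {"tx": -15, "ty": 0, "tz": -8, "ax": 0, "ay": 0, "az": 0},
    {"tx": -18, "ty": 0, "tz": -4, "ax": 0, "ay": 0, "az": 0},
    {"tx": 0, "ty": 0, "tz": 0, "ax": 0, "ay": 0, "az": 0},
  ],
)

```text
time_s: 24.75
ee_pos: [0.4845, 0.181, 0.0983]
tool_rot: [-0.013, 1.083, 0.013]
force: [0.0, -0.3, -0.1]
finger_gap: 0.0614
```

```bash
python3 rel.py | head -2; python3 - <<'E'
from h import *
w,_=snap('wrist','w10');a,_=snap('scene','sc10')
A=cv2.resize(a[190:330,330:500],None,fx=2.35,fy=2.35,interpolation=cv2.INTER_CUBIC)
B=cv2.resize(w[130:400,180:470],None,fx=1.37,fy=1.37,interpolation=cv2.INTER_CUBIC)
S=cv2.resize(a[230:450,150:500],None,fx=1,fy=1)
C=np.zeros((600,800,3),np.uint8)
C[:A.shape[0],:A.shape[1]]=A;C[:B.shape[0],400:400+B.shape[1]]=B[:,:400];C[380:600,:350]=S
cv2.imwrite('pics/m4.png',C)
E
```

```text
t 24.75 rep [0.4845 0.181  0.0983] j [ 0.41  0.23  2.17 -0.58  0.34 -0.66] F [ 0.  -0.3 -0.1]
slip [0.4909 0.1814 0.1091] rv deg [-0.05 -0.23  1.1 ]
```

View pics/m4.png

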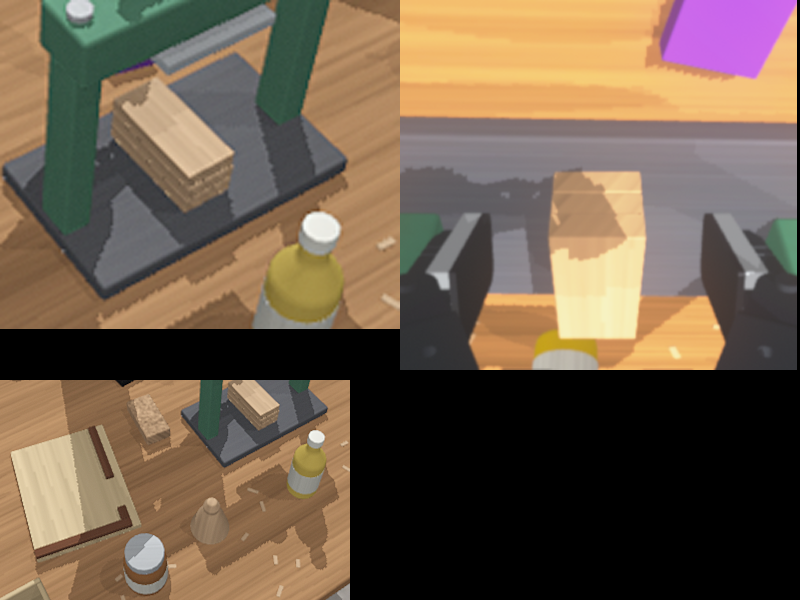

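Picture 12 shows three slips stacked flush and square under the head. The near-end faces form one plane, at about (556–640, 172–235) in the wrist crop. The bottle, bell and jar are standing, the board is empty and the hand is clear. Handing in.

```bash
python3 -c "
from h import *
print(state()['force'].round(1),state()['time_s']); print(sign_off())"
```

```text
[-0.3 -0.3  0.1] 24.85
the job is handed in; nothing more can be done
None
```

The maple slip is now on top of the pile under the press head, released, and I handed the job in at 24.9 s. I slid it into the corner in a light grip, pressing about 8–10 N against each fence, and then let go. I regripped it there with the hand leaning back, lowered it onto the pile and let go again.

**Last checks:**
- **Corner:** the scene picture showed the slip snug and square against both fences before I lifted it. Its measured pose was within about 3 mm and 0.5° of home.
- **Pile:** the final pictures show the three slips flush and lengthways, to about 1 mm. The pile's near end read the same before and after, to about 1 mm.
- **Surroundings:** the bottle, bell and jar are all standing. The hand was clear, with wrist force near zero.

**What disagreed or fell short:**
- **Fingertips:** they sat well over 20 mm further back along the tool than stated, so the first attempt to grip closed above the slip and missed it. I corrected for this by going lower.
- **Joint 6:** early on it read −2.683, right at its −2.68 range end. I can't tell whether that counts as passing the limit.
- **Lean:** I used about 28° instead of 40°, because 40° brought joint 5 close to its limit at the corner.
- **Placing force:** it reached about 18 N down and 10 N sideways for a moment. I saw no shift of the pile from it.

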